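Check a toppled bud vase with the magnifying glass

ROBOT

A 6-joint arm with a two-finger parallel gripper is mounted at the origin on the work surface. World frame = base frame: x ahead of the robot, y to its left, z up, the work surface at z = 0. Lengths are in m, angles in rad, forces in N, time in s.
With the tool pointing down it reaches from about 0.225 to 0.875 m from the base axis. Payload 3.4 kg.
Tool frame: the origin (TCP) lies at the very end of the fingers, on their centre line; the grasp point (between the pads) lies behind it (manip.grasp_offset is the z of the grasp point in the tool frame, in m); z points along the fingers, y is the line along which they close (so a half turn about z gives the same grasp; the last joint's range is limited). The gripper opens to 85 mm and grips with 20 to 120 N. Pads are 22 mm wide; open, the fingers measure 114 mm over their backs; the gripper's body (76 mm by 85 mm) begins 54 mm behind the grasp point. The pads swing forward as they close: fully open they stand 13 mm farther back than shut.
Start: joints at [-1.379, 0.276, 1.505, -0, 1.361, -0.121], TCP at [0.177, -0.547, 0.231] pointing down, gripper open.
Joint ranges: [-2.89, 2.89], [-0.75, 2.08], [0.22, 2.7], [-1.18, 4.32], [0.11, 2.71], [-2.7, 2.7]. Speed limits (rad/s): [2.57, 2.57, 3.14, 3.14, 3.14, 3.14].

INTERFACE

Orientations are given as a unit quaternion [w, x, y, z].
In Python, from rig import manip gives the robot as it stands.
- The arm moves only by the shell command python3 -m pendant 'ROWS' [FORCE]. ROWS is JSON, a list of rows, each an object of numbers: "dx", "dy", "dz": the shift along the tool's x, y, z in m; "rx", "ry", "rz": the turn, a rotation vector about the tool's x, y, z in degrees; "hand": the finger opening in m, from 0 to 0.0854. In form: [{"dx": .., "dy": .., "dz": .., "rx": .., "ry": .., "rz": .., "hand": ..}, ...]. A call has 1 to 12 rows; each row shifts and turns the commanded pose from where the row before left it, along the tool's axes as they then stand; what a row does not reach is not made up. A row lasts 1/12 s, in which the tool goes at most 41.7 mm and 7.16 degrees, less where a joint would pass 70% of its speed; a pose out of reach is approached as far as the arm can. A call is refused whole if a number of a shift passes 0.0417 or a number of a turn 7.16, either way. A call with a gripper value outside its range is refused whole. The fingers move at their own pace and stop on an object; FORCE is the grip in N (left out, the last holds). Time passes only in rows, so rows that do not move let the fingers close. It gives the time, the measured TCP pose, the force, the opening and the grip force at its end, in the units of the state.
- manip.get_state(): the state, without advancing time (a new reading comes with each control period).
- manip.get_image(name): name is "scene" or "top" or "wrist"; returns a dict with "frame" (420x560x3 uint8, red, green, blue), "fx", "fy", "cx", "cy" (pixels), "position" and "attitude" of the camera in the world; the wrist camera has in their place "mount" (4x4, takes a point from camera to tool coordinates, whose origin is the TCP and whose axes are the flange's). Camera axes: x right, y up, looking along -z (the intrinsics and any distortion apply to the point x, -y, -z); pixel columns grow to the right and rows downward; lengths in m; the calibration is good to about 2 mm. The wrist camera is an equidistant fisheye: a pixel r from the principal point sees the ray r / f radians off the axis. A picture is of the moment at which its call begins: read the wrist's pose just before it. There is no depth.
- manip.sign_off(): hands the job in; it is judged then, once.
The state is a dict: "clock": time; "qpos": joint angles; "qd": joint speeds; "effort": joint torques, N m; "position": TCP position; "ee_rot": TCP orientation; "contact_force": force on the tool from outside, world axes, zero at the start; "moment": the same for the moment, N m; "width": finger opening in m; "gripper_force": force on a finger pad.
Only numpy, scipy, OpenCV 4.12 (cv2) and the standard library are available. Lean on these libraries where they do the work, as an engineer would, in place of code of your own. Each camera call takes 0.05 s, during which the arm holds its last target. There are 200 camera calls.

TASK

One of the three unglazed bud vases in the near lane of the wooden tray has toppled over. Stand it gently back on its foot in that lane, clear of the other two and without letting it drop or fall again, and let go of it. Then pick up the magnifying glass and finish while holding it still and level over that vase's mouth, centred so that the whole rim shows through the glass, two to three centimetres above the rim and touching nothing; leave the other vases, the clay horses and the paint pots where they stand.

Things in the scene. Friction and masses are not known exactly. Their poses are not given: they have to be found in the camera images.
- fallen_vase: the toppled terracotta bud vase, round, 90 mm tall, about 130 g: straight body 44 mm in diameter up to 50 mm from the foot, 23 mm neck from 66 mm, 30 mm lip at the top; centre of mass about 35 mm from the foot. Origin on its axis at mid-height, 45 mm from foot and rim; z points from foot to mouth. At the start it lies level on its straight body, mouth roughly towards the robot.
- fallen_mouth (a point): centre of the toppled vase's mouth, in the plane of its rim (top of the 30 mm lip), 45 mm from the vase's origin along its z axis
- vase_a: standing neighbour: terracotta bud vase with a round belly 50 mm in diameter, 88 mm tall. Origin on its axis, 45 mm above its foot; z up.
- vase_b: standing neighbour: terracotta bud vase, urn-shaped, 49 mm in diameter at the shoulder, 84 mm tall. Origin on its axis, 45 mm above its foot; z up.
- tray: wooden tray fixed to the table, 258 (x) by 440 mm (y): 8 mm floor and slats 12 mm wide, their tops 20 mm above the table, making two lanes along its y axis, each 111 mm wide: the near lane with the vases is centred at x = -62 mm, the far lane with the clay horses at x = +62 mm. Origin at the centre of its underside, z up.
- magnifier: hand magnifying glass lying flat on the table, about 70 g: black handle 95 mm long, 16 mm wide, 12 mm high (from x = -50 to +45 mm), then a round steel-rimmed lens 59 mm in outer diameter, no thicker than the handle, centred at x = +75 mm. Origin on the underside of the handle; x points along the handle towards the lens, z up.
- lens (a point): centre of the lens on its underside, 75 mm from the magnifier's origin along its x axis, level with the underside of the handle
- pot_a: closed white paint pot with black lid, 48 mm in diameter, 66 mm tall, standing on the table between the magnifying glass and the tray. Origin at the centre of its underside.
- pot_b: another such paint pot, 48 mm in diameter, 66 mm tall. Origin at the centre of its underside.
- horse_a: white clay toy horse, about 92 mm long (from x = -60 mm, its head, to +32 mm), 40 mm wide, 83 mm tall, in the far lane. Origin at the centre of its underside.
- horse_b: bare clay toy horse, same shape and size, in the far lane. Origin at the centre of its underside.
There are look-alikes about, which are no part of the job. Of the things that look like the magnifier, the smallest one is meant.

How it is judged:
By the outcome, as a careful person would: the job done as asked, in the order asked, and still so for the second after the job is handed in, while the arm keeps its last pose, push and grip.
It also fails if it takes over 72 s, if anything falls off the work surface, if the arm or the gripper's body presses on something with over 40 N, if the wrist force passes 120 N, or if a joint passes its speed limit or range.

## Working session

There is one attempt and no reset: what is moved stays moved. The work goes in short steps, Python scripts to look and compute and a shell command to move; the robot and the scene stay as the last step left them, time stands still between calls to the robot, and variables do not carry over. Pictures are saved under pics/ and viewed, at most 10 in all, crops included, and the job is handed in when it is done.

```bash
mkdir -p pics; ls; python3 - <<'E'
from rig import manip
import cv2,pickle
print(manip.grasp_offset); s=manip.get_state(); print(s['position'],s['ee_rot'],s['clock'],s['width'])
d={}
for n in('scene','top','wrist'):
    i=manip.get_image(n); d[n]=i; cv2.imwrite(f'pics/{n}0.png',i['frame'][:,:,::-1])
    print(n,{k:v for k,v in i.items() if k!='frame'})
pickle.dump((d,s),open('d0.pkl','wb'))
E
```

```text
pics
-0.0187
[ 0.1768328  -0.54656979  0.23041852] [-9.26879485e-04  9.87795401e-01  1.55754245e-01 -4.16678406e-05] 0.0 0.08528103975107473
scene {'fx': 478.33784022945053, 'fy': 478.33784022945053, 'cx': 274.9697280936029, 'cy': 201.47661281446344, 'position': array([1.23216832, 0.40956756, 1.28054366]), 'attitude': array([0.51143942, 0.14681717, 0.2385271 , 0.81239108])}
top {'fx': 431.81272585482753, 'fy': 431.81272585482753, 'cx': 285.5069412327962, 'cy': 206.6928956417932, 'position': array([0.33857024, 0.05326456, 1.0497496 ]), 'attitude': array([ 0.70792242,  0.05270044, -0.06073593, -0.7016977 ])}
wrist {'fx': 325.19226210127806, 'fy': 325.19226210127806, 'cx': 278.326921240337, 'cy': 206.84904265572857, 'mount': array([[-5.46321385e-04,  9.48698558e-01,  3.16181510e-01,
         8.09359821e-02],
       [ 9.99999263e-01,  8.61040142e-04, -8.55668502e-04,
         1.07345400e-03],
       [-1.08401645e-03,  3.16180810e-01, -9.48698330e-01,
        -1.43259192e-01],
       [ 0.00000000e+00,  0.00000000e+00,  0.00000000e+00,
         1.00000000e+00]])}
```

View pics/top0.png

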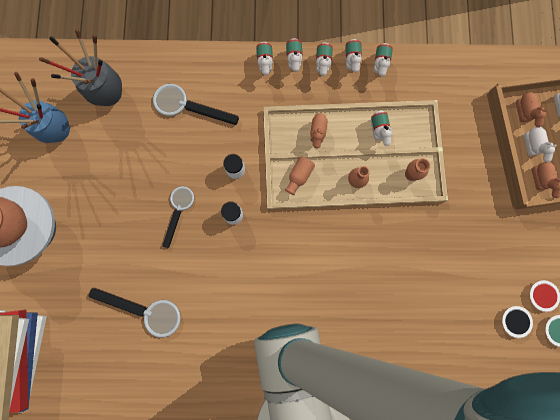

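View pics/scene0.png

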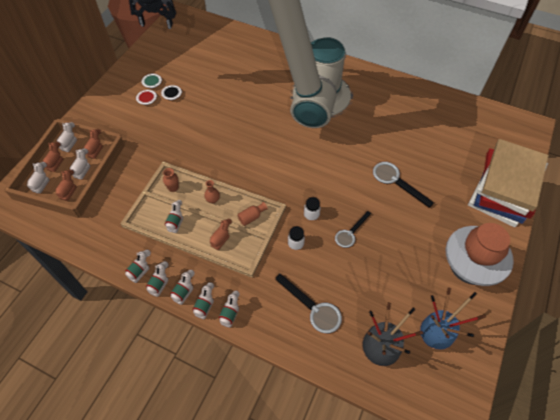

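```bash
cat > h.py <<'E'
import numpy as np,cv2,pickle
from scipy.spatial.transform import Rotation as R
def rot(q): return R.from_quat(np.r_[q[1:],q[0]]).as_matrix()
def ray(i,u,v,s=None):
    x,y=(u-i['cx'])/i['fx'],(v-i['cy'])/i['fy']
    if 'mount' in i:
        r=np.hypot(x,y); k=np.sin(r)/max(r,1e-9); d=np.array([x*k,-y*k,-np.cos(r)])
        M=i['mount'];T=rot(s['ee_rot'])
        return s['position']+T@M[:3,3],T@M[:3,:3]@d
    return np.array(i['position']),rot(i['attitude'])@np.array([x,-y,-1])
def atz(i,u,v,z,s=None):
    o,d=ray(i,u,v,s); return o+d*(z-o[2])/d[2]
def tri(*rays):
    A=0;b=0
    for o,d in rays:
        d=d/np.linalg.norm(d);P=np.eye(3)-np.outer(d,d);A=A+P;b=b+P@o
    p=np.linalg.solve(A,b); return p,[np.linalg.norm((np.eye(3)-np.outer(d,d)/(d@d))@(p-o)) for o,d in rays]
E
python3 - <<'E'
import pickle,cv2
d,s=pickle.load(open('d0.pkl','rb'))
c=cv2.resize(d['top']['frame'][105:255,150:350],None,fx=4,fy=4,interpolation=cv2.INTER_CUBIC);cv2.imwrite('pics/c1.png',c[:,:,::-1])
c=cv2.resize(d['scene']['frame'][150:290,115:385],None,fx=2.96,fy=2.96,interpolation=cv2.INTER_CUBIC);print(c.shape);cv2.imwrite('pics/c2.png',c[:,:,::-1])
E
```

```text
(414, 799, 3)
```

View pics/c1.png

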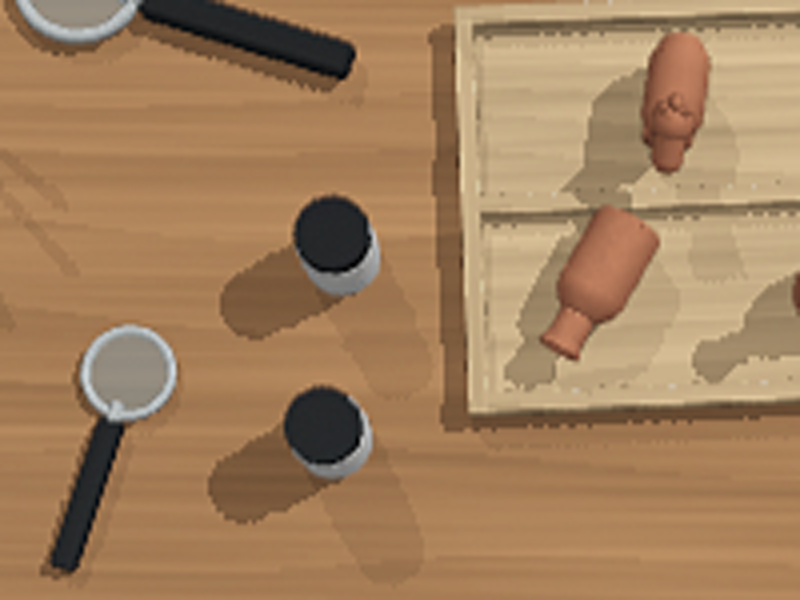

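View pics/c2.png

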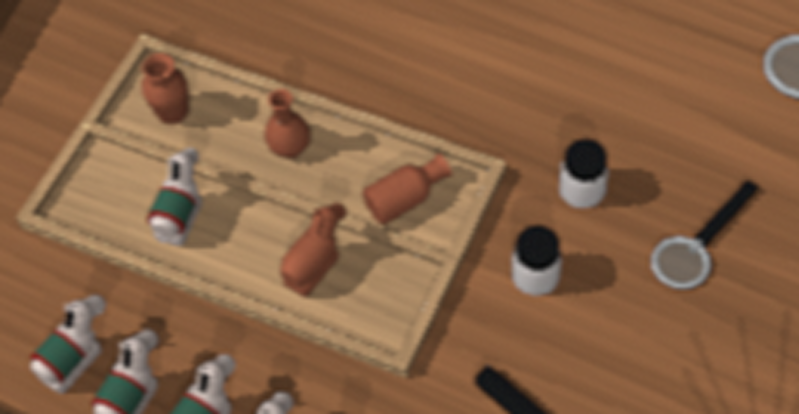

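```bash
python3 - <<'E'
from h import *
d,s=pickle.load(open('d0.pkl','rb'))
t=d['top'];sc=d['scene']
T=lambda u,v:(150+(u-1.5)/4,105+(v-1.5)/4); S=lambda u,v:(115+u/2.96,150+v/2.96)
f=lambda n,p:print(n,np.round(p,4))
foot=atz(t,*T(632,223),.030);m=atz(t,*T(560,350),.030);f('foot',foot);f('mouth',m);print('len',np.linalg.norm(foot-m),'yaw',np.degrees(np.arctan2(*(m-foot)[[1,0]])))
L=atz(t,*T(129,372),.010);e=atz(t,*T(65,568),.010);f('lens',L);f('end',e);print(np.linalg.norm(L-e),np.degrees(np.arctan2(*(L-e)[[1,0]])))
f('lens sc',atz(sc,*S(681,262),.01));f('end sc',atz(sc,*S(754,187),.01));
f('mouth sc',atz(sc,*S(440,168),.030));f('foot sc',atz(sc,*S(377,206),.030))
for n,(u,v) in dict(pa=(333,234),pb=(324,425)).items(): f(n,atz(t,*T(u,v),.066))
f('pa sc',atz(sc,*S(538,248),.066));f('pb sc',atz(sc,*S(586,160),.066))
for c in [(264,108),(270,209),(437,102),(446,201)]: f('corner',atz(t,*c,.02))
f('va mouth',atz(t,363,172,.096));f('vb mouth',atz(t,422,165,.092));f('va sc',atz(sc,*S(280,98),.096));f('vb sc',atz(sc,*S(159,65),.092))
f('horseA',atz(t,319,130,.05))
E
```

```text
foot [ 0.6187 -0.0107  0.03  ]
mouth [0.5394 0.0327 0.03  ]
len 0.09032757691441912 yaw 151.31203174505382
lens [0.527  0.2952 0.01  ]
end [0.4073 0.3279 0.01  ]
0.12403913865003201 -15.291828284172238
lens sc [0.5332 0.2988 0.01  ]
end sc [0.4173 0.3355 0.01  ]
mouth sc [0.5488 0.0344 0.03  ]
foot sc [ 0.6176 -0.0034  0.03  ]
pa [0.6002 0.1668 0.066 ]
pb [0.487  0.1689 0.066 ]
pa sc [0.6096 0.1723 0.066 ]
pb sc [0.4962 0.1745 0.066 ]
corner [0.7556 0.0981 0.02  ]
corner [0.4994 0.0796 0.02  ]
corner [ 0.7771 -0.3384  0.02  ]
corner [ 0.5233 -0.3481  0.02  ]
va mouth [ 0.5747 -0.1325  0.096 ]
vb mouth [ 0.5936 -0.2691  0.092 ]
va sc [ 0.5799 -0.1302  0.096 ]
vb sc [ 0.5956 -0.2664  0.092 ]
horseA [ 0.6892 -0.037   0.05  ]
```

```bash
cat >> h.py <<'E'
from scipy.linalg import logm,expm
def tool(xyaw,tilt):
    """tool pointing down, x axis at yaw xyaw (deg); tilt: tip swings away from the x side, by rotation about tool y"""
    a=np.radians(xyaw);x=np.array([np.cos(a),np.sin(a),0]);z=np.array([0,0,-1.]);y=np.cross(z,x)
    return np.c_[x,y,z]@R.from_euler('y',-tilt,degrees=True).as_matrix()
def H(Rm,p):
    T=np.eye(4);T[:3,:3]=Rm;T[:3,3]=p;return T
def plan(pos,Rm,n=None,grasp=False,cur=None):
    from rig import manip
    s=manip.get_state();go=manip.grasp_offset
    pos=np.array(pos,float)
    if grasp: pos=pos-Rm@[0,0,go]
    C=H(rot(s['ee_rot']),s['position']) if cur is None else cur
    D=np.linalg.inv(C)@H(Rm,pos)
    tot=np.linalg.norm(R.from_matrix(D[:3,:3]).as_rotvec(degrees=True));
    if n is None:n=int(np.ceil(max(np.linalg.norm(D[:3,3])/.03,tot/6.5,1)))
    X=np.real(expm(logm(D)/n));r=R.from_matrix(X[:3,:3]).as_rotvec(degrees=True)
    print('rows',n,'D',np.round(D[:3,3],4),R.from_matrix(D[:3,:3]).as_rotvec(degrees=True).round(1))
    print('each',dict(zip(['dx','dy','dz','rx','ry','rz'],[*np.round(X[:3,3],4),*np.round(r,2)])))
E
python3 - <<'E'
from h import *
plan([.57,.01,.27],tool(151.3,0),24)
E
```

```text
rows 24 D [ 0.5454 -0.4088 -0.0387] [-0.000e+00 -1.000e-01 -1.334e+02]
each {'dx': np.float64(0.032), 'dy': np.float64(0.0164), 'dz': np.float64(-0.0016), 'rx': np.float64(-0.0), 'ry': np.float64(-0.0), 'rz': np.float64(-5.56)}
```

```bash
for k in 1 2; do :; done; python3 -m pendant '[{"dx":0.032,"dy":0.0164,"dz":-0.0016,"rz":-5.56},{"dx":0.032,"dy":0.0164,"dz":-0.0016,"rz":-5.56},{"dx":0.032,"dy":0.0164,"dz":-0.0016,"rz":-5.56},{"dx":0.032,"dy":0.0164,"dz":-0.0016,"rz":-5.56},{"dx":0.032,"dy":0.0164,"dz":-0.0016,"rz":-5.56},{"dx":0.032,"dy":0.0164,"dz":-0.0016,"rz":-5.56},{"dx":0.032,"dy":0.0164,"dz":-0.0016,"rz":-5.56},{"dx":0.032,"dy":0.0164,"dz":-0.0016,"rz":-5.56},{"dx":0.032,"dy":0.0164,"dz":-0.0016,"rz":-5.56},{"dx":0.032,"dy":0.0164,"dz":-0.0016,"rz":-5.56},{"dx":0.032,"dy":0.0164,"dz":-0.0016,"rz":-5.56},{"dx":0.032,"dy":0.0164,"dz":-0.0016,"rz":-5.56}]'
python3 -m pendant '[{"dx":0.032,"dy":0.0164,"dz":-0.0016,"rz":-5.56},{"dx":0.032,"dy":0.0164,"dz":-0.0016,"rz":-5.56},{"dx":0.032,"dy":0.0164,"dz":-0.0016,"rz":-5.56},{"dx":0.032,"dy":0.0164,"dz":-0.0016,"rz":-5.56},{"dx":0.032,"dy":0.0164,"dz":-0.0016,"rz":-5.56},{"dx":0.032,"dy":0.0164,"dz":-0.0016,"rz":-5.56},{"dx":0.032,"dy":0.0164,"dz":-0.0016,"rz":-5.56},{"dx":0.032,"dy":0.0164,"dz":-0.0016,"rz":-5.56},{"dx":0.032,"dy":0.0164,"dz":-0.0016,"rz":-5.56},{"dx":0.032,"dy":0.0164,"dz":-0.0016,"rz":-5.56},{"dx":0.032,"dy":0.0164,"dz":-0.0016,"rz":-5.56},{"dx":0.032,"dy":0.0164,"dz":-0.0016,"rz":-5.56}]'
python3 - <<'E'
from h import *
from rig import manip
s=manip.get_state();i=manip.get_image('wrist');pickle.dump((i,s),open('d1.pkl','wb'))
cv2.imwrite('pics/w1.png',cv2.resize(i['frame'],None,fx=1.42,fy=1.42,interpolation=cv2.INTER_CUBIC)[:,:,::-1])
print(s['position'],s['qpos'],s['qd'])
E
```

```text
[ 0.17687984 -0.54671553  0.23062773] [-1.37898773e+00  2.76469614e-01  1.50584067e+00  3.68331018e-05
  1.36068112e+00 -1.20962433e-01] [ 0.00061588 -0.00451458 -0.00357446 -0.00088356  0.00105172 -0.001177  ]invalid input
invalid input
```

View pics/w1.png

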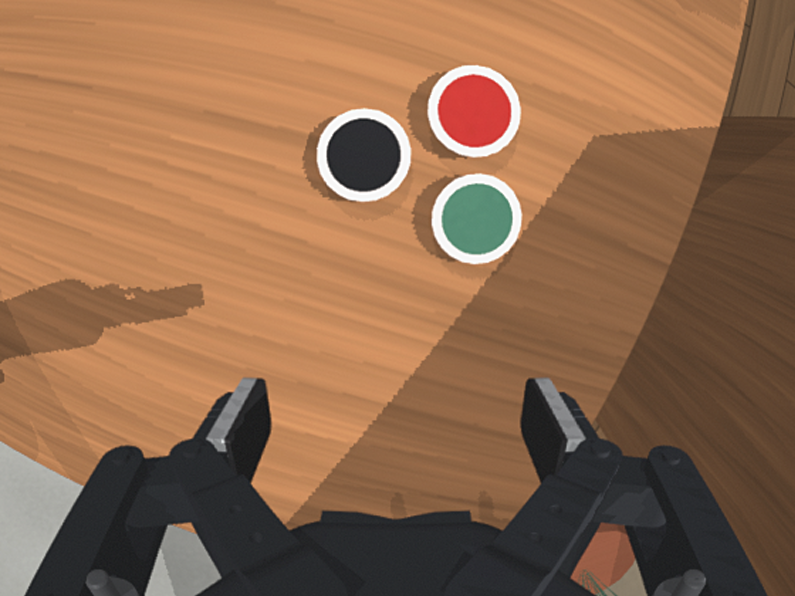

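```bash
python3 -m pendant '[{"dx":0.032,"dy":0.0164,"dz":-0.0016,"rx":0,"ry":0,"rz":-5.56,"hand":0.085},{"dx":0.032,"dy":0.0164,"dz":-0.0016,"rx":0,"ry":0,"rz":-5.56,"hand":0.085},{"dx":0.032,"dy":0.0164,"dz":-0.0016,"rx":0,"ry":0,"rz":-5.56,"hand":0.085},{"dx":0.032,"dy":0.0164,"dz":-0.0016,"rx":0,"ry":0,"rz":-5.56,"hand":0.085},{"dx":0.032,"dy":0.0164,"dz":-0.0016,"rx":0,"ry":0,"rz":-5.56,"hand":0.085},{"dx":0.032,"dy":0.0164,"dz":-0.0016,"rx":0,"ry":0,"rz":-5.56,"hand":0.085},{"dx":0.032,"dy":0.0164,"dz":-0.0016,"rx":0,"ry":0,"rz":-5.56,"hand":0.085},{"dx":0.032,"dy":0.0164,"dz":-0.0016,"rx":0,"ry":0,"rz":-5.56,"hand":0.085},{"dx":0.032,"dy":0.0164,"dz":-0.0016,"rx":0,"ry":0,"rz":-5.56,"hand":0.085},{"dx":0.032,"dy":0.0164,"dz":-0.0016,"rx":0,"ry":0,"rz":-5.56,"hand":0.085},{"dx":0.032,"dy":0.0164,"dz":-0.0016,"rx":0,"ry":0,"rz":-5.56,"hand":0.085},{"dx":0.032,"dy":0.0164,"dz":-0.0016,"rx":0,"ry":0,"rz":-5.56,"hand":0.085}]'
```

```text
clock: 1.2
position: [0.5581, -0.3976, 0.2498]
ee_rot: [-0.0, 0.738, 0.675, -0.0]
contact_force: [0.1, -0.5, -0.2]
width: 0.0852
gripper_force: 0.0
```

```bash
python3 - <<'E'
from h import *
plan([.57,.01,.27],tool(151.3,0),12)
E
python3 -m pendant '[{"hand":0.085}]'
```

```text
rows 12 D [ 0.4071 -0.0243 -0.0201] [ -0.   -0.  -66.4]
each {'dx': np.float64(0.032), 'dy': np.float64(0.0163), 'dz': np.float64(-0.0017), 'rx': np.float64(-0.0), 'ry': np.float64(-0.0), 'rz': np.float64(-5.53)}invalid input
```

```bash
python3 -m pendant '[{"dx":0.032,"dy":0.0163,"dz":-0.0017,"rx":0,"ry":0,"rz":-5.53,"hand":0.085},{"dx":0.032,"dy":0.0163,"dz":-0.0017,"rx":0,"ry":0,"rz":-5.53,"hand":0.085},{"dx":0.032,"dy":0.0163,"dz":-0.0017,"rx":0,"ry":0,"rz":-5.53,"hand":0.085},{"dx":0.032,"dy":0.0163,"dz":-0.0017,"rx":0,"ry":0,"rz":-5.53,"hand":0.085},{"dx":0.032,"dy":0.0163,"dz":-0.0017,"rx":0,"ry":0,"rz":-5.53,"hand":0.085},{"dx":0.032,"dy":0.0163,"dz":-0.0017,"rx":0,"ry":0,"rz":-5.53,"hand":0.085},{"dx":0.032,"dy":0.0163,"dz":-0.0017,"rx":0,"ry":0,"rz":-5.53,"hand":0.085},{"dx":0.032,"dy":0.0163,"dz":-0.0017,"rx":0,"ry":0,"rz":-5.53,"hand":0.085},{"dx":0.032,"dy":0.0163,"dz":-0.0017,"rx":0,"ry":0,"rz":-5.53,"hand":0.085},{"dx":0.032,"dy":0.0163,"dz":-0.0017,"rx":0,"ry":0,"rz":-5.53,"hand":0.085},{"dx":0.032,"dy":0.0163,"dz":-0.0017,"rx":0,"ry":0,"rz":-5.53,"hand":0.085},{"dx":0.032,"dy":0.0163,"dz":-0.0017,"rx":0,"ry":0,"rz":-5.53,"hand":0.085}]'
python3 -m pendant '[{"dx":0,"dy":0,"dz":0,"rx":0,"ry":0,"rz":0,"hand":0.085},{"dx":0,"dy":0,"dz":0,"rx":0,"ry":0,"rz":0,"hand":0.085}]'
python3 - <<'E'
from h import *
from rig import manip
s=manip.get_state();i=manip.get_image('wrist');pickle.dump((i,s),open('d1.pkl','wb'))
cv2.imwrite('pics/w2.png',cv2.resize(i['frame'],None,fx=1.42,fy=1.42,interpolation=cv2.INTER_CUBIC)[:,:,::-1])
print(s['position'],s['qpos'],s['qd'])
E
```

```text
clock: 2.2
position: [0.57, 0.0104, 0.2705]
ee_rot: [-0.0, 0.248, 0.969, 0.0]
contact_force: [0.9, -0.1, 0.8]
width: 0.085
gripper_force: 0.0
clock: 2.37
position: [0.5696, 0.0102, 0.2713]
ee_rot: [0.0, 0.249, 0.968, -0.0]
contact_force: [0.3, -0.5, 0.5]
width: 0.0851
gripper_force: 0.0
[0.56956391 0.01018425 0.27130938] [-1.04062507e-01  2.48173806e-01  1.44511062e+00 -2.97188090e-04
  1.44780372e+00 -1.17123641e+00] [-0.03868229  0.02379852 -0.02558708 -0.02113502 -0.01569206  0.00419236]
```

View pics/w2.png

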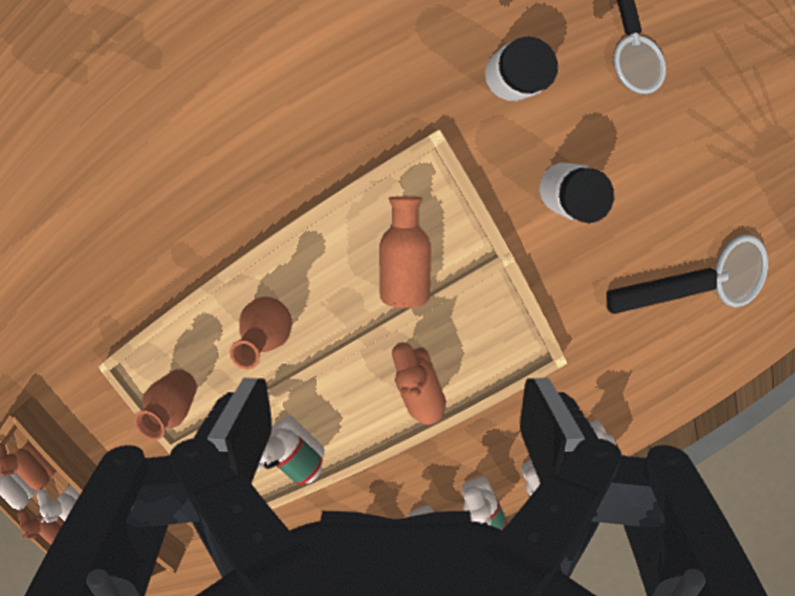

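```bash
python3 - <<'E'
from h import *
i,s=pickle.load(open('d1.pkl','rb'));k=1.42
W=lambda u,v,z:atz(i,(u+.5)/k-.5,(v+.5)/k-.5,z,s)
for n,a in dict(lipL=(389,198,.03),lipR=(421,198,.03),footL=(379.5,298,.03),footR=(430.5,298,.03),shL=(380,245,.03),shR=(431,245,.03),pa=(586,194,.066),pb=(528,65,.066),lens=(640,64,.01),va=(246,350,.096),vb=(152,422,.092),cornNL=(437,136,.02),cornNR=(105,364,.02)).items(): print(n,W(*a).round(4))
E
```

```text
lipL [0.5343 0.0219 0.03  ]
lipR [0.5471 0.0453 0.03  ]
footL [ 0.607  -0.0282  0.03  ]
footR [0.6287 0.0112 0.03  ]
shL [ 0.5657 -0.0044  0.03  ]
shR [0.5867 0.0337 0.03  ]
pa [0.5999 0.1651 0.066 ]
pb [0.4889 0.1674 0.066 ]
lens [0.528  0.2935 0.01  ]
va [ 0.5752 -0.1295  0.096 ]
vb [ 0.5932 -0.2648  0.092 ]
cornNL [0.5078 0.0824 0.02  ]
cornNR [ 0.529  -0.3401  0.02  ]
```

```bash
python3 - <<'E'
from h import *
Rm=tool(151.4,40);g=np.array([.583,.0096,.033]);plan(g-.1*Rm[:,2],Rm,8,True);print(Rm[:,2])
E
```

```text
rows 8 D [0.0417 0.0065 0.1758] [ -0.1 -39.9  -0.3]
each {'dx': np.float64(0.0118), 'dy': np.float64(0.0008), 'dz': np.float64(0.0198), 'rx': np.float64(-0.02), 'ry': np.float64(-4.99), 'rz': np.float64(-0.04)}
[ 0.56435658 -0.3076972  -0.76604444]
```

```bash
python3 -m pendant '[{"dx":0.0118,"dy":0.0008,"dz":0.0198,"rx":0,"ry":-5,"rz":0,"hand":0.085},{"dx":0.0118,"dy":0.0008,"dz":0.0198,"rx":0,"ry":-5,"rz":0,"hand":0.085},{"dx":0.0118,"dy":0.0008,"dz":0.0198,"rx":0,"ry":-5,"rz":0,"hand":0.085},{"dx":0.0118,"dy":0.0008,"dz":0.0198,"rx":0,"ry":-5,"rz":0,"hand":0.085},{"dx":0.0118,"dy":0.0008,"dz":0.0198,"rx":0,"ry":-5,"rz":0,"hand":0.085},{"dx":0.0118,"dy":0.0008,"dz":0.0198,"rx":0,"ry":-5,"rz":0,"hand":0.085},{"dx":0.0118,"dy":0.0008,"dz":0.0198,"rx":0,"ry":-5,"rz":0,"hand":0.085},{"dx":0.0118,"dy":0.0008,"dz":0.0198,"rx":0,"ry":-5,"rz":0,"hand":0.085},{"dx":0,"dy":0,"dz":0,"rx":0,"ry":0,"rz":0,"hand":0.085},{"dx":0,"dy":0,"dz":0,"rx":0,"ry":0,"rz":0,"hand":0.085}]'
python3 - <<'E'
from h import *
from rig import manip
Rm=tool(151.4,40);g=np.array([.583,.0096,.033]);plan(g,Rm,6,True);print(manip.get_state()['qpos'].round(2))
s=manip.get_state();i=manip.get_image('wrist');pickle.dump((i,s),open('d2.pkl','wb'))
cv2.imwrite('pics/w3.png',cv2.resize(i['frame'],None,fx=1.42,fy=1.42,interpolation=cv2.INTER_CUBIC)[:,:,::-1])
E
```

```text
clock: 3.25
position: [0.5364, 0.0238, 0.1235]
ee_rot: [0.281, 0.246, 0.924, -0.086]
contact_force: [0.1, -0.2, 0.2]
width: 0.0852
gripper_force: 0.0
rows 6 D [0.0095 0.0136 0.12  ] [-1.9 -5.8 -0.5]
each {'dx': np.float64(0.0024), 'dy': np.float64(0.002), 'dz': np.float64(0.0199), 'rx': np.float64(-0.31), 'ry': np.float64(-0.97), 'rz': np.float64(-0.09)}
[ 0.17  0.18  2.14 -0.86  0.51 -0.18]
```

View pics/w3.png

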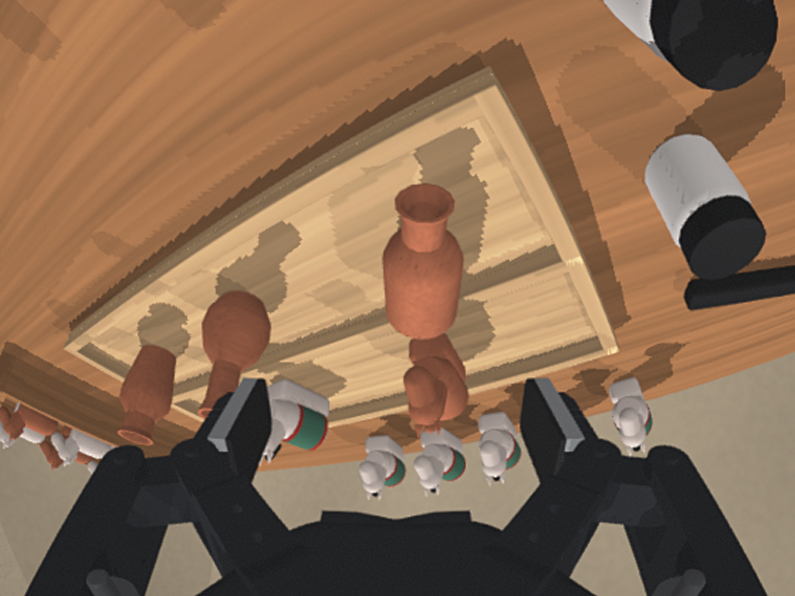

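```bash
python3 - <<'E'
from h import *
Rm=tool(151.4,40);g=np.array([.583,.0096,.033]);plan(g-.09*Rm[:,2],Rm,4,True)
E
python3 -m pendant '[{"dx":0.0024,"dy":0.0035,"dz":0.0075,"rx":-0.5,"ry":-1.45,"rz":-0.1,"hand":0.085},{"dx":0.0024,"dy":0.0035,"dz":0.0075,"rx":-0.5,"ry":-1.45,"rz":-0.1,"hand":0.085},{"dx":0.0024,"dy":0.0035,"dz":0.0075,"rx":-0.5,"ry":-1.45,"rz":-0.1,"hand":0.085},{"dx":0.0024,"dy":0.0035,"dz":0.0075,"rx":-0.5,"ry":-1.45,"rz":-0.1,"hand":0.085},{"dx":0,"dy":0,"dz":0,"rx":0,"ry":0,"rz":0,"hand":0.085},{"dx":0,"dy":0,"dz":0,"rx":0,"ry":0,"rz":0,"hand":0.085}]'
python3 - <<'E'
from h import *
Rm=tool(151.4,40);g=np.array([.583,.0096,.033]);plan(g,Rm,6,True)
E
```

```text
rows 4 D [0.0203 0.0098 0.031 ] [-1.8 -5.7 -0.6]
each {'dx': np.float64(0.0053), 'dy': np.float64(0.0024), 'dz': np.float64(0.0076), 'rx': np.float64(-0.44), 'ry': np.float64(-1.43), 'rz': np.float64(-0.16)}
clock: 3.8
position: [0.5569, 0.0343, 0.1123]
ee_rot: [0.321, 0.236, 0.914, -0.082]
contact_force: [0.7, -0.4, -0.7]
width: 0.0853
gripper_force: 0.0
rows 6 D [ 0.0219 -0.0091  0.1024] [-0.1 -1.3 -0.3]
each {'dx': np.float64(0.0038), 'dy': np.float64(-0.0015), 'dz': np.float64(0.017), 'rx': np.float64(-0.02), 'ry': np.float64(-0.22), 'rz': np.float64(-0.05)}
```

```bash
python3 -m pendant '[{"dx":0.0073,"dy":-0.003,"dz":0.008,"rx":0,"ry":-0.4,"rz":-0.1,"hand":0.085},{"dx":0.0073,"dy":-0.003,"dz":0.008,"rx":0,"ry":-0.4,"rz":-0.1,"hand":0.085},{"dx":0.0073,"dy":-0.003,"dz":0.008,"rx":0,"ry":-0.4,"rz":-0.1,"hand":0.085},{"dx":0,"dy":0,"dz":0.009,"rx":0,"ry":0,"rz":0,"hand":0.085},{"dx":0,"dy":0,"dz":0.009,"rx":0,"ry":0,"rz":0,"hand":0.085},{"dx":0,"dy":0,"dz":0.009,"rx":0,"ry":0,"rz":0,"hand":0.085},{"dx":0,"dy":0,"dz":0,"rx":0,"ry":0,"rz":0,"hand":0.085},{"dx":0,"dy":0,"dz":0,"rx":0,"ry":0,"rz":0,"hand":0.085}]'
python3 - <<'E'
from h import *
Rm=tool(151.4,40);g=np.array([.583,.0096,.033]);plan(g,Rm,6,True)
E
```

```text
clock: 4.47
position: [0.5689, 0.0251, 0.0864]
ee_rot: [0.303, 0.237, 0.919, -0.085]
contact_force: [-0.4, 0.0, 0.5]
width: 0.085
gripper_force: 0.0
rows 6 D [ 0.0149 -0.0057  0.0734] [-0.9 -3.3  0.1]
each {'dx': np.float64(0.0028), 'dy': np.float64(-0.001), 'dz': np.float64(0.0122), 'rx': np.float64(-0.16), 'ry': np.float64(-0.56), 'rz': np.float64(0.01)}
```

```bash
python3 - <<'E'
from rig import manip
s=manip.get_state();print(s['qpos'].round(3),s['qd'].round(3),s['effort'].round(1))
E
python3 -m pendant '[{"dx":0.004,"dy":-0.0015,"dz":0.006,"rx":0,"ry":-0.6,"rz":0,"hand":0.085},{"dx":0.004,"dy":-0.0015,"dz":0.006,"rx":0,"ry":-0.6,"rz":0,"hand":0.085},{"dx":0.004,"dy":-0.0015,"dz":0.006,"rx":0,"ry":-0.6,"rz":0,"hand":0.085},{"dx":0.004,"dy":-0.0015,"dz":0.006,"rx":0,"ry":-0.6,"rz":0,"hand":0.085},{"dx":0,"dy":0,"dz":0,"rx":0,"ry":0,"rz":0,"hand":0.085}]'
python3 - <<'E'
from h import *
from rig import manip
s=manip.get_state();print(s['qpos'].round(3),s['qd'].round(3),s['effort'].round(1))
Rm=tool(151.4,40);g=np.array([.583,.0096,.033]);plan(g,Rm,6,True)
E
```

```text
[ 0.167  0.283  2.167 -1.178  0.426  0.138] [ 0.008 -0.014  0.014  0.     0.003  0.002] [ -0.1 -33.4 -16.5  -1.4   0.5  -0. ]
clock: 4.88
position: [0.5729, 0.0245, 0.0827]
ee_rot: [0.301, 0.238, 0.919, -0.09]
contact_force: [0.7, -0.4, -0.4]
width: 0.0852
gripper_force: 0.0
[ 0.17   0.296  2.157 -1.178  0.436  0.142] [ 0.001 -0.004  0.006 -0.    -0.001  0.   ] [ -0.  -34.3 -16.   -1.4   0.6   0. ]
rows 6 D [ 0.0156 -0.0064  0.0683] [-1.5 -3.4  0.1]
each {'dx': np.float64(0.0029), 'dy': np.float64(-0.0012), 'dz': np.float64(0.0113), 'rx': np.float64(-0.25), 'ry': np.float64(-0.57), 'rz': np.float64(0.02)}
```

```bash
cat > kin.py <<'E'
from h import *
from scipy.optimize import least_squares
E_=R.from_euler
def fk(q,P):
    d1,a1,off,L2,L3,L6=P[:6]
    A=E_('z',q[0]).as_matrix();B=E_('y',q[1]).as_matrix();C=E_('y',q[1]+q[2]).as_matrix();D=C@E_('z',q[3]).as_matrix()@E_('y',q[4]).as_matrix()
    p=A@(np.array([a1,off,d1])+B@[0,0,L2]+C@[0,0,L3]+D@[0,0,L6]);return p,A@D@E_('z',q[5]).as_matrix()@CON
CON=E_('z',90,degrees=True).as_matrix()
LO=np.array([-2.89,-.75,.22,-1.18,.11,-2.7]);HI=np.array([2.89,2.08,2.7,4.32,2.71,2.7])
def ik(pos,Rm,q0,P):
    f=lambda q:(lambda pr:np.r_[(pr[0]-pos)*5,(R.from_matrix(pr[1].T@Rm)).as_rotvec()])(fk(q,P))
    r=least_squares(f,np.clip(q0,LO+1e-3,HI-1e-3),bounds=(LO,HI));return r.x,np.linalg.norm(r.fun)
try:P=np.load('P.npy')
except Exception:P=None
E
python3 - <<'E'
import kin;from kin import *
from rig import manip
S=[pickle.load(open(f'd{k}.pkl','rb'))[1] for k in(0,1,2)]+[manip.get_state()]
for c in (90,-90,0,180):
    kin.CON=E_('z',c,degrees=True).as_matrix()
    print(c,[np.linalg.norm(R.from_matrix(fk(s['qpos'],[0]*6)[1].T@rot(s['ee_rot'])).as_rotvec()).round(3) for s in S])
f=lambda P:np.concatenate([fk(s['qpos'],P)[0]-s['position'] for s in S])
r=least_squares(f,[.16,0,.07,.45,.46,.25]);print(r.x.round(4),abs(r.fun).max());np.save('P.npy',r.x)
E
```

```text
90 [np.float64(0.0), np.float64(0.0), np.float64(0.0), np.float64(0.0)]
-90 [np.float64(3.142), np.float64(3.142), np.float64(3.142), np.float64(3.142)]
0 [np.float64(1.571), np.float64(1.571), np.float64(1.571), np.float64(1.571)]
180 [np.float64(1.571), np.float64(1.571), np.float64(1.571), np.float64(1.571)]
[0.0246 0.005  0.0602 0.6355 0.3936 0.3162] 0.014357643344521942
```

```bash
python3 - <<'E'
s=open('kin.py').read()
s=s.replace("P[:6]\n","P[:6];w,a3=P[6:8]\n").replace("+C@[0,0,L3]+D@[0,0,L6]","+C@[a3,0,L3]+D@[0,w,L6]")
open('kin.py','w').write(s)
E
python3 - <<'E'
from kin import *
from rig import manip
S=[pickle.load(open(f'd{k}.pkl','rb'))[1] for k in(0,1,2)]+[manip.get_state()]
f=lambda P:np.r_[np.concatenate([fk(s['qpos'],P)[0]-s['position'] for s in S]),1e-4*(P-np.array([.16,0,.0,.45,.46,.25,0,0]))]
r=least_squares(f,[.16,0,.07,.45,.46,.25,0,0]);print(r.x.round(4),abs(r.fun)[:12].max());np.save('P.npy',r.x)
E
```

```text
[0.1368 0.     0.0694 0.6297 0.4211 0.3645 0.     0.0604] 1.511813974008902e-08
```

```bash
python3 - <<'E'
from kin import *
from rig import manip
rng=np.random.default_rng(0);go=manip.grasp_offset
def sols(gp,Rm,n=14):
    out=[]
    pos=np.array(gp)-Rm@[0,0,go]
    for _ in range(n):
        q,e=ik(pos,Rm,rng.uniform([-1,0,.5,-1.1,.2,-2.6],[1,1.5,2.6,4.2,2.5,2.6]),P)
        if e<1e-3 and not any(np.abs(q-o).max()<.05 for o in out): out.append(q)
    return out
for t in (15,22,30):
    for q in sols([.583,.0096,.033],tool(151.4,t)): print('grasp',t,q.round(2))
    for a in (-40,-20,0,20,40,150,180,210):
        for q in sols([.578,.03,.049],tool(a,t-90)): print('  final',t,a,q.round(2))
E
```

```text
grasp 15 [-0.03  0.42  1.96 -0.23  0.54 -0.92]
  final 15 -40 [ 0.48  0.84  2.33  4.31  1.32 -1.55]
  final 15 -20 [ 0.27  0.95  2.59  3.74  1.64 -1.34]
  final 15 20 [-0.56  1.01  2.66  2.27  1.65 -1.98]
  final 15 40 [-0.71  0.86  2.41  1.77  1.33 -1.69]
  final 15 150 [-0.24  1.1   1.07  0.36  2.24 -1.27]
  final 15 180 [-0.04  1.14  0.94 -0.06  2.36 -1.62]
  final 15 210 [ 0.15  1.11  1.03 -0.47  2.24 -1.98]
grasp 22 [ 0.    0.4   2.05 -0.49  0.4  -0.64]
  final 22 -20 [ 0.24  0.8   2.56  3.7   1.37 -1.45]
  final 22 20 [-0.52  0.83  2.62  2.34  1.39 -1.81]
  final 22 40 [-0.67  0.74  2.39  1.77  1.19 -1.56]
  final 22 150 [-0.23  1.04  1.11  0.32  2.14 -1.28]
  final 22 180 [-0.04  1.08  0.99 -0.05  2.26 -1.62]
  final 22 210 [ 0.14  1.05  1.07 -0.42  2.14 -1.96]
grasp 30 [ 0.05  0.41  2.14 -1.1   0.3   0.  ]
  final 30 -20 [ 0.2   0.64  2.5   3.7   1.04 -1.58]
  final 30 0 [-0.14  0.67  2.61  3.01  1.19 -1.59]
  final 30 20 [-0.47  0.65  2.55  2.34  1.08 -1.61]
  final 30 40 [-0.62  0.63  2.35  1.73  1.01 -1.38]
  final 30 150 [-0.22  0.96  1.16  0.29  2.02 -1.29]
  final 30 180 [-0.04  1.01  1.05 -0.05  2.13 -1.62]
  final 30 210 [ 0.13  0.98  1.13 -0.38  2.02 -1.95]
```

```bash
cat >> kin.py <<'E'
SP=np.array([2.57,2.57,3.14,3.14,3.14,3.14])*.7/12
def check(pos,Rm,n,grasp=True,start=None):
    """plan from state (or start=(T,q)) and walk IK; returns end (T,q)"""
    from rig import manip
    s=manip.get_state()
    if start is None: T=H(rot(s['ee_rot']),s['position']);q=s['qpos']
    else: T,q=start
    plan(pos,Rm,n,grasp,T)
    pos=np.array(pos,float)-(Rm@[0,0,manip.grasp_offset] if grasp else 0)
    D=np.real(expm(logm(np.linalg.inv(T)@H(Rm,pos))/n));w=0;ee=0
    for _ in range(n):
        T=T@D;qn,e=ik(T[:3,3],T[:3,:3],q,P);w=max(w,(abs(qn-q)/SP).max());ee=max(ee,e);q=qn
    print('  speedfrac %.2f err %.4f'%(w,ee),'q',q.round(2));return T,q
E
python3 - <<'E'
from kin import *
t=27;g=np.array([.583,.0096,.033]);Rm=tool(151.4,t)
a=check(g-.065*Rm[:,2],Rm,8);a=check(g,Rm,6,start=a)
print('lift');a=check(g+[0,0,.09],Rm,5,start=a)
F=tool(190,t-90);f=np.array([.577,.027,.049])
a=check(f+[0,0,.075],F,24,start=a);a=check(f,F,6,start=a)
print('retract');b=check(f-.12*F[:,2],F,6,start=a)
E
```

```text
rows 8 D [ 0.0091 -0.0081  0.004 ] [-1.5  9.6 -0.1]
each {'dx': np.float64(0.0011), 'dy': np.float64(-0.001), 'dz': np.float64(0.0006), 'rx': np.float64(-0.19), 'ry': np.float64(1.19), 'rz': np.float64(-0.01)}
  speedfrac 0.45 err 0.0000 q [ 0.07  0.28  2.09 -0.61  0.44 -0.49]
rows 6 D [-0.     0.     0.065] [ 0. -0.  0.]
each {'dx': np.float64(-0.0), 'dy': np.float64(0.0), 'dz': np.float64(0.0108), 'rx': np.float64(0.0), 'ry': np.float64(-0.0), 'rz': np.float64(0.0)}
  speedfrac 0.25 err 0.0000 q [ 0.03  0.4   2.1  -0.83  0.32 -0.29]
lift
rows 5 D [-0.0409  0.     -0.0802] [-0. -0. -0.]
each {'dx': np.float64(-0.0082), 'dy': np.float64(0.0), 'dz': np.float64(-0.016), 'rx': np.float64(-0.0), 'ry': np.float64(0.0), 'rz': np.float64(0.0)}
  speedfrac 0.58 err 0.0000 q [ 0.03  0.26  2.   -0.48  0.52 -0.66]
rows 24 D [ 0.0271  0.002  -0.0241] [ 13.2  86.3 -40.6]
each {'dx': np.float64(0.0016), 'dy': np.float64(0.0005), 'dz': np.float64(-0.0), 'rx': np.float64(0.55), 'ry': np.float64(3.59), 'rz': np.float64(-1.69)}
  speedfrac 0.77 err 0.0000 q [ 0.01  0.96  1.   -0.19  2.26 -1.77]
rows 6 D [-0.0668  0.      0.034 ] [-0. -0. -0.]
each {'dx': np.float64(-0.0111), 'dy': np.float64(0.0), 'dz': np.float64(0.0057), 'rx': np.float64(0.0), 'ry': np.float64(-0.0), 'rz': np.float64(-0.0)}
  speedfrac 0.10 err 0.0000 q [ 0.01  1.03  1.04 -0.17  2.16 -1.74]
retract
rows 6 D [-0.   -0.   -0.12] [-0. -0.  0.]
each {'dx': np.float64(-0.0), 'dy': np.float64(-0.0), 'dz': np.float64(-0.02), 'rx': np.float64(0.0), 'ry': np.float64(-0.0), 'rz': np.float64(-0.0)}
  speedfrac 0.56 err 0.0000 q [ 0.03  1.17  0.54 -0.22  2.51 -1.81]
```

All feasible. Go to the pregrasp at 27° tilt.

```bash
python3 -m pendant '[{"dx":0.0011,"dy":-0.001,"dz":0.0006,"rx":-0.19,"ry":1.2,"rz":0,"hand":0.085},{"dx":0.0011,"dy":-0.001,"dz":0.0006,"rx":-0.19,"ry":1.2,"rz":0,"hand":0.085},{"dx":0.0011,"dy":-0.001,"dz":0.0006,"rx":-0.19,"ry":1.2,"rz":0,"hand":0.085},{"dx":0.0011,"dy":-0.001,"dz":0.0006,"rx":-0.19,"ry":1.2,"rz":0,"hand":0.085},{"dx":0.0011,"dy":-0.001,"dz":0.0006,"rx":-0.19,"ry":1.2,"rz":0,"hand":0.085},{"dx":0.0011,"dy":-0.001,"dz":0.0006,"rx":-0.19,"ry":1.2,"rz":0,"hand":0.085},{"dx":0.0011,"dy":-0.001,"dz":0.0006,"rx":-0.19,"ry":1.2,"rz":0,"hand":0.085},{"dx":0.0011,"dy":-0.001,"dz":0.0006,"rx":-0.19,"ry":1.2,"rz":0,"hand":0.085},{"dx":0,"dy":0,"dz":0,"rx":0,"ry":0,"rz":0,"hand":0.085}]'
python3 - <<'E'
from kin import *
t=27;g=np.array([.583,.0096,.033]);Rm=tool(151.4,t);check(g,Rm,6)
E
```

```text
clock: 5.63
position: [0.565, 0.0192, 0.0745]
ee_rot: [0.226, 0.241, 0.942, -0.057]
contact_force: [0.3, 0.5, 0.2]
width: 0.0851
gripper_force: 0.0
rows 6 D [0.0006 0.0001 0.065 ] [ 0.  -0.  -0.1]
each {'dx': np.float64(0.0001), 'dy': np.float64(0.0), 'dz': np.float64(0.0108), 'rx': np.float64(0.0), 'ry': np.float64(-0.01), 'rz': np.float64(-0.02)}
  speedfrac 0.25 err 0.0000 q [ 0.03  0.4   2.1  -0.83  0.32 -0.29]
```

```bash
python3 -m pendant '[{"dx":0,"dy":0,"dz":0.0108,"rx":0,"ry":0,"rz":0,"hand":0.085},{"dx":0,"dy":0,"dz":0.0108,"rx":0,"ry":0,"rz":0,"hand":0.085},{"dx":0,"dy":0,"dz":0.0108,"rx":0,"ry":0,"rz":0,"hand":0.085},{"dx":0,"dy":0,"dz":0.0108,"rx":0,"ry":0,"rz":0,"hand":0.085},{"dx":0,"dy":0,"dz":0.0108,"rx":0,"ry":0,"rz":0,"hand":0.085},{"dx":0,"dy":0,"dz":0.0108,"rx":0,"ry":0,"rz":0,"hand":0.085},{"dx":0,"dy":0,"dz":0,"rx":0,"ry":0,"rz":0,"hand":0.085}]'
python3 -m pendant '[{"dx":0,"dy":0,"dz":0,"rx":0,"ry":0,"rz":0,"hand":0.05},{"dx":0,"dy":0,"dz":0,"rx":0,"ry":0,"rz":0,"hand":0.05},{"dx":0,"dy":0,"dz":0,"rx":0,"ry":0,"rz":0,"hand":0.05},{"dx":0,"dy":0,"dz":0,"rx":0,"ry":0,"rz":0,"hand":0.03},{"dx":0,"dy":0,"dz":0,"rx":0,"ry":0,"rz":0,"hand":0.03},{"dx":0,"dy":0,"dz":0,"rx":0,"ry":0,"rz":0,"hand":0.03},{"dx":0,"dy":0,"dz":0,"rx":0,"ry":0,"rz":0,"hand":0.03},{"dx":0,"dy":0,"dz":0,"rx":0,"ry":0,"rz":0,"hand":0.03}]' 40
python3 - <<'E'
from kin import *
from rig import manip
t=27;g=np.array([.583,.0096,.033]);Rm=tool(151.4,t);s=manip.get_state();print(s['position']+rot(s['ee_rot'])@[0,0,manip.grasp_offset])
print('lift');a=check(g+[0,0,.09],Rm,6)
E
```

```text
clock: 6.22
position: [0.5898, 0.0054, 0.0146]
ee_rot: [0.225, 0.241, 0.943, -0.058]
contact_force: [-0.3, 0.6, 0.0]
width: 0.0848
gripper_force: 0.0
clock: 6.88
position: [0.5905, 0.0058, 0.0173]
ee_rot: [0.227, 0.241, 0.942, -0.057]
contact_force: [-2.8, 2.3, 6.6]
width: 0.0427
gripper_force: 40.7
[0.5829928  0.00988268 0.03391223]
lift
rows 6 D [-0.0406 -0.0001 -0.0793] [ 0.1  0.  -0.1]
each {'dx': np.float64(-0.0068), 'dy': np.float64(-0.0), 'dz': np.float64(-0.0132), 'rx': np.float64(0.01), 'ry': np.float64(0.0), 'rz': np.float64(-0.01)}
  speedfrac 0.48 err 0.0000 q [ 0.03  0.26  2.   -0.48  0.52 -0.66]
```

```bash
python3 -m pendant '[{"dx":-0.0068,"dy":0,"dz":-0.0132,"rx":0,"ry":0,"rz":0,"hand":0.03},{"dx":-0.0068,"dy":0,"dz":-0.0132,"rx":0,"ry":0,"rz":0,"hand":0.03},{"dx":-0.0068,"dy":0,"dz":-0.0132,"rx":0,"ry":0,"rz":0,"hand":0.03},{"dx":-0.0068,"dy":0,"dz":-0.0132,"rx":0,"ry":0,"rz":0,"hand":0.03},{"dx":-0.0068,"dy":0,"dz":-0.0132,"rx":0,"ry":0,"rz":0,"hand":0.03},{"dx":-0.0068,"dy":0,"dz":-0.0132,"rx":0,"ry":0,"rz":0,"hand":0.03},{"dx":0,"dy":0,"dz":0,"rx":0,"ry":0,"rz":0,"hand":0.03}]' 40
python3 - <<'E'
from kin import *
from rig import manip
t=27
F=tool(190,t-90);f=np.array([.577,.027,.049])
a=check(f+[0,0,.075],F,24)
s=manip.get_state();i=manip.get_image('wrist');pickle.dump((i,s),open('d3.pkl','wb'))
cv2.imwrite('pics/w4.png',cv2.resize(i['frame'][100:420,120:440],None,fx=1.8,fy=1.8,interpolation=cv2.INTER_CUBIC)[:,:,::-1])
E
```

```text
clock: 7.47
position: [0.5924, 0.0054, 0.1085]
ee_rot: [0.229, 0.241, 0.942, -0.056]
contact_force: [1.4, -0.6, -0.3]
width: 0.0425
gripper_force: 41.5
rows 24 D [ 0.0296  0.0012 -0.0231] [ 13.4  86.6 -40.7]
each {'dx': np.float64(0.0017), 'dy': np.float64(0.0005), 'dz': np.float64(0.0001), 'rx': np.float64(0.56), 'ry': np.float64(3.61), 'rz': np.float64(-1.69)}
  speedfrac 0.77 err 0.0000 q [ 0.01  0.96  1.   -0.19  2.26 -1.77]
```

View pics/w4.png

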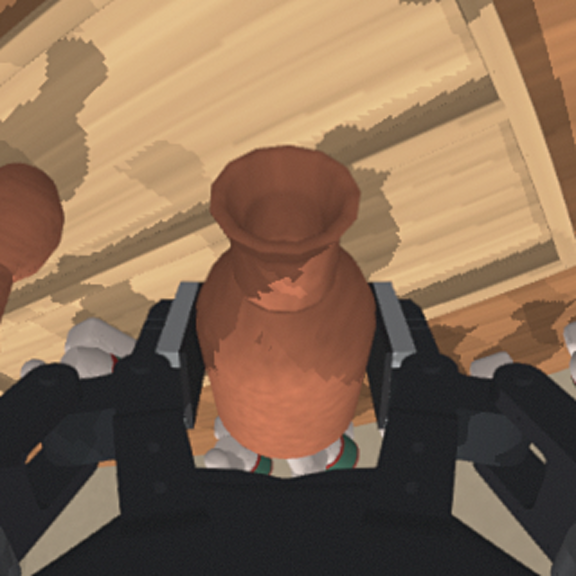

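```bash
python3 -m pendant '[{"dx":0.0017,"dy":0.0005,"dz":0,"rx":0.56,"ry":3.61,"rz":-1.7,"hand":0.03},{"dx":0.0017,"dy":0.0005,"dz":0,"rx":0.56,"ry":3.61,"rz":-1.7,"hand":0.03},{"dx":0.0017,"dy":0.0005,"dz":0,"rx":0.56,"ry":3.61,"rz":-1.7,"hand":0.03},{"dx":0.0017,"dy":0.0005,"dz":0,"rx":0.56,"ry":3.61,"rz":-1.7,"hand":0.03},{"dx":0.0017,"dy":0.0005,"dz":0,"rx":0.56,"ry":3.61,"rz":-1.7,"hand":0.03},{"dx":0.0017,"dy":0.0005,"dz":0,"rx":0.56,"ry":3.61,"rz":-1.7,"hand":0.03},{"dx":0.0017,"dy":0.0005,"dz":0,"rx":0.56,"ry":3.61,"rz":-1.7,"hand":0.03},{"dx":0.0017,"dy":0.0005,"dz":0,"rx":0.56,"ry":3.61,"rz":-1.7,"hand":0.03},{"dx":0.0017,"dy":0.0005,"dz":0,"rx":0.56,"ry":3.61,"rz":-1.7,"hand":0.03},{"dx":0.0017,"dy":0.0005,"dz":0,"rx":0.56,"ry":3.61,"rz":-1.7,"hand":0.03},{"dx":0.0017,"dy":0.0005,"dz":0,"rx":0.56,"ry":3.61,"rz":-1.7,"hand":0.03},{"dx":0.0017,"dy":0.0005,"dz":0,"rx":0.56,"ry":3.61,"rz":-1.7,"hand":0.03}]' 40
python3 - <<'E'
from kin import *
F=tool(190,27-90);f=np.array([.577,.027,.049])
a=check(f+[0,0,.075],F,12)
E
```

```text
clock: 8.52
position: [0.5738, 0.0172, 0.1012]
ee_rot: [-0.166, 0.09, 0.98, -0.057]
contact_force: [1.0, 0.3, -1.1]
width: 0.0427
gripper_force: 41.4
rows 12 D [ 0.0181  0.0026 -0.0096] [  6.6  42.6 -20.3]
each {'dx': np.float64(0.0017), 'dy': np.float64(0.0004), 'dz': np.float64(-0.0003), 'rx': np.float64(0.55), 'ry': np.float64(3.55), 'rz': np.float64(-1.69)}
  speedfrac 0.40 err 0.0000 q [ 0.01  0.96  1.   -0.19  2.26 -1.77]
```

```bash
python3 -m pendant '[{"dx":0.0017,"dy":0.0004,"dz":-0.0003,"rx":0.55,"ry":3.55,"rz":-1.7,"hand":0.03},{"dx":0.0017,"dy":0.0004,"dz":-0.0003,"rx":0.55,"ry":3.55,"rz":-1.7,"hand":0.03},{"dx":0.0017,"dy":0.0004,"dz":-0.0003,"rx":0.55,"ry":3.55,"rz":-1.7,"hand":0.03},{"dx":0.0017,"dy":0.0004,"dz":-0.0003,"rx":0.55,"ry":3.55,"rz":-1.7,"hand":0.03},{"dx":0.0017,"dy":0.0004,"dz":-0.0003,"rx":0.55,"ry":3.55,"rz":-1.7,"hand":0.03},{"dx":0.0017,"dy":0.0004,"dz":-0.0003,"rx":0.55,"ry":3.55,"rz":-1.7,"hand":0.03},{"dx":0.0017,"dy":0.0004,"dz":-0.0003,"rx":0.55,"ry":3.55,"rz":-1.7,"hand":0.03},{"dx":0.0017,"dy":0.0004,"dz":-0.0003,"rx":0.55,"ry":3.55,"rz":-1.7,"hand":0.03},{"dx":0.0017,"dy":0.0004,"dz":-0.0003,"rx":0.55,"ry":3.55,"rz":-1.7,"hand":0.03},{"dx":0.0017,"dy":0.0004,"dz":-0.0003,"rx":0.55,"ry":3.55,"rz":-1.7,"hand":0.03},{"dx":0.0017,"dy":0.0004,"dz":-0.0003,"rx":0.55,"ry":3.55,"rz":-1.7,"hand":0.03},{"dx":0.0017,"dy":0.0004,"dz":-0.0003,"rx":0.55,"ry":3.55,"rz":-1.7,"hand":0.03}]' 40
python3 -m pendant '[{"dx":0,"dy":0,"dz":0,"rx":0,"ry":0,"rz":0,"hand":0.03},{"dx":0,"dy":0,"dz":0,"rx":0,"ry":0,"rz":0,"hand":0.03}]'
python3 - <<'E'
from kin import *
from rig import manip
F=tool(190,27-90);f=np.array([.577,.027,.049])
a=check(f+[0,0,.005],F,8)
s=manip.get_state();gp=s['position']+rot(s['ee_rot'])@[0,0,manip.grasp_offset];print(gp)
i=manip.get_image('scene');pickle.dump((i,s),open('d4.pkl','wb'))
d=rot(i['attitude']).T@(gp-i['position']);u=i['cx']-i['fx']*d[0]/d[2];v=i['cy']+i['fy']*d[1]/d[2];print(u,v)
u0,v0=int(u)-70,max(0,int(v)-60)
cv2.imwrite('pics/s4.png',cv2.resize(i['frame'][v0:v0+110,u0:u0+140],None,fx=5,fy=5,interpolation=cv2.INTER_CUBIC)[:,:,::-1])
# projected axis direction if upright
for h in(-.04,.05):
    d=rot(i['attitude']).T@(gp+[0,0,h]-i['position']);print((i['cx']-i['fx']*d[0]/d[2]-u0)*5,(i['cy']+i['fy']*d[1]/d[2]-v0)*5)
E
```

```text
clock: 9.52
position: [0.561, 0.0236, 0.1152]
ee_rot: [-0.52, -0.076, 0.85, -0.046]
contact_force: [0.3, -0.2, -1.9]
width: 0.0424
gripper_force: 41.5
clock: 9.68
position: [0.5608, 0.024, 0.1145]
ee_rot: [-0.519, -0.075, 0.85, -0.046]
contact_force: [-0.2, 0.3, -0.5]
width: 0.0427
gripper_force: 41.5
rows 8 D [-0.0613  0.0002  0.0316] [-0.1  0.2  0. ]
each {'dx': np.float64(-0.0077), 'dy': np.float64(0.0), 'dz': np.float64(0.0039), 'rx': np.float64(-0.01), 'ry': np.float64(0.02), 'rz': np.float64(0.0)}
  speedfrac 0.07 err 0.0000 q [ 0.01  1.03  1.04 -0.17  2.17 -1.74]
[0.57717483 0.02693743 0.12302662]
256.16577382314136 196.3230248830371
353.43457176227446 338.5456579311901
347.38738899176906 252.83914560993793
```

View pics/s4.png

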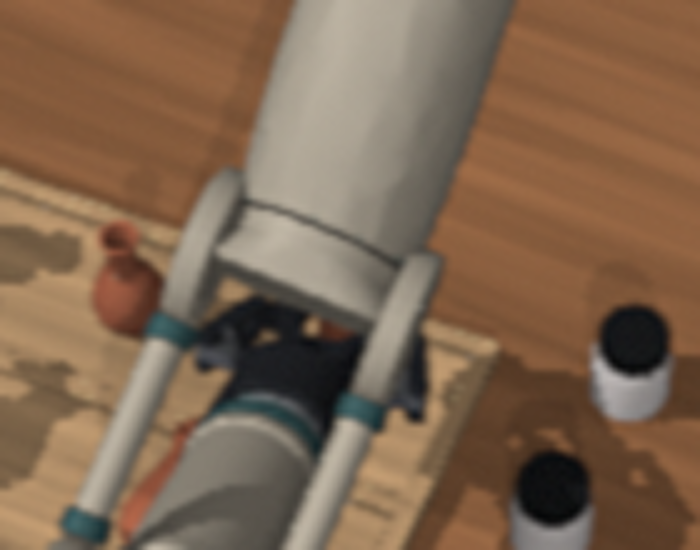

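```bash
python3 -m pendant '[{"dx":-0.0077,"dy":0,"dz":0.0039,"rx":0,"ry":0,"rz":0,"hand":0.03},{"dx":-0.0077,"dy":0,"dz":0.0039,"rx":0,"ry":0,"rz":0,"hand":0.03},{"dx":-0.0077,"dy":0,"dz":0.0039,"rx":0,"ry":0,"rz":0,"hand":0.03},{"dx":-0.0077,"dy":0,"dz":0.0039,"rx":0,"ry":0,"rz":0,"hand":0.03},{"dx":-0.0077,"dy":0,"dz":0.0039,"rx":0,"ry":0,"rz":0,"hand":0.03},{"dx":-0.0077,"dy":0,"dz":0.0039,"rx":0,"ry":0,"rz":0,"hand":0.03},{"dx":-0.0077,"dy":0,"dz":0.0039,"rx":0,"ry":0,"rz":0,"hand":0.03},{"dx":0,"dy":0,"dz":0,"rx":0,"ry":0,"rz":0,"hand":0.03}]' 40
python3 -m pendant '[{"dx":-0.0045,"dy":0,"dz":0.0023,"rx":0,"ry":0,"rz":0,"hand":0.03},{"dx":0,"dy":0,"dz":0,"rx":0,"ry":0,"rz":0,"hand":0.03},{"dx":0,"dy":0,"dz":0,"rx":0,"ry":0,"rz":0,"hand":0.03}]'
python3 - <<'E'
from h import *
from rig import manip
s=manip.get_state();print(s['position']+rot(s['ee_rot'])@[0,0,manip.grasp_offset],s['contact_force'],s['moment'])
E
```

```text
clock: 10.4
position: [0.5609, 0.0241, 0.0547]
ee_rot: [-0.519, -0.075, 0.85, -0.045]
contact_force: [-0.8, 0.4, -1.6]
width: 0.0423
gripper_force: 41.5
clock: 10.65
position: [0.5615, 0.0242, 0.0519]
ee_rot: [-0.518, -0.075, 0.851, -0.046]
contact_force: [-0.0, -0.6, -0.6]
width: 0.0429
gripper_force: 41.5
[0.57787915 0.0271095  0.06044691] [-0.0280421  -0.56915213 -0.58411805] [ 0.08500325 -0.58106482 -0.01052667]
```

```bash
python3 -m pendant '[{"dx":-0.0036,"dy":0,"dz":0.0018,"rx":0,"ry":0,"rz":0,"hand":0.03},{"dx":-0.0018,"dy":0,"dz":0.0009,"rx":0,"ry":0,"rz":0,"hand":0.03},{"dx":0,"dy":0,"dz":0,"rx":0,"ry":0,"rz":0,"hand":0.03},{"dx":0,"dy":0,"dz":0,"rx":0,"ry":0,"rz":0,"hand":0.03}]' 40
python3 -m pendant '[{"dx":-0.0018,"dy":0,"dz":0.0009,"rx":0,"ry":0,"rz":0,"hand":0.03},{"dx":0,"dy":0,"dz":0,"rx":0,"ry":0,"rz":0,"hand":0.03},{"dx":0,"dy":0,"dz":0,"rx":0,"ry":0,"rz":0,"hand":0.03}]' 40
python3 - <<'E'
from h import *
from rig import manip
s=manip.get_state();print(s['position']+rot(s['ee_rot'])@[0,0,manip.grasp_offset],s['contact_force'],s['moment'])
E
```

```text
clock: 10.98
position: [0.5615, 0.0242, 0.0459]
ee_rot: [-0.518, -0.075, 0.851, -0.046]
contact_force: [-0.2, -0.3, -0.6]
width: 0.043
gripper_force: 41.5
clock: 11.23
position: [0.5612, 0.0245, 0.0448]
ee_rot: [-0.519, -0.075, 0.85, -0.046]
contact_force: [-2.2, 2.3, 3.6]
width: 0.0426
gripper_force: 41.5
[0.57759795 0.02742399 0.05338868] [-2.22267511  2.27985144  3.58762995] [-0.18826694 -0.31510721 -0.21589394]
```

```bash
python3 - <<'E'
import numpy as np
from scipy.optimize import least_squares
cam=np.array([.0809,-.1433]);dz=np.array([-.3162,.9487]);up=np.array([.9487,.3162])
def ang(p):
    d=p-cam;return np.arctan2(-d@up,d@dz)
def pts(b,f,dl):
    a=np.array([np.cos(b),-np.sin(b)]);n=np.array([-np.sin(b),-np.cos(b)]) # n towards camera/back side
    g=np.array([0,-.0187+dl]);foot=g-f*a;m=foot+.09*a
    return m+.015*n,m-.015*n,foot+.022*n,m,foot
c=lambda v:(100+v/1.8-.5-206.85)/325.2
obs=np.array([c(245),c(147),c(458)])
print(obs)
for b in (15,27,40):
    print(b,np.round([ang(p) for p in pts(np.radians(b),.040,0)[:3]],3))
r=least_squares(lambda x:(np.array([ang(p) for p in pts(*x)[:3]])-obs)*100,[.47,.04,0]);print(np.degrees(r.x[0]),r.x,r.cost)
m=pts(*r.x)[3];print('lip dist',np.linalg.norm(m-cam),'pred width px*1.8',.03/np.linalg.norm(m-cam)*325*1.8)
E
```

```text
[ 0.0884413  -0.07897704  0.45231994]
15 [ 0.037 -0.098  0.512]
27 [ 0.132 -0.071  0.477]
40 [ 0.251 -0.015  0.434]
24.150189464174193 [0.42150032 0.04311454 0.01004693] 2.099263639382087e-28
lip dist 0.12159394405753902 pred width px*1.8 144.3328459819942
```

```bash
python3 -m pendant '[{"dx":0,"dy":0,"dz":0,"rx":0,"ry":0,"rz":0,"hand":0.03},{"dx":-0.0009,"dy":0,"dz":0.00045,"rx":0,"ry":0,"rz":0,"hand":0.03},{"dx":0,"dy":0,"dz":0,"rx":0,"ry":0,"rz":0,"hand":0.03},{"dx":0,"dy":0,"dz":0,"rx":0,"ry":0,"rz":0,"hand":0.03}]' 20
python3 -m pendant '[{"dx":-0.0009,"dy":0,"dz":0.00045,"rx":0,"ry":0,"rz":0,"hand":0.03},{"dx":0,"dy":0,"dz":0,"rx":0,"ry":0,"rz":0,"hand":0.03},{"dx":0,"dy":0,"dz":0,"rx":0,"ry":0,"rz":0,"hand":0.03}]' 20
python3 - <<'E'
from h import *
from rig import manip
s=manip.get_state();print(s['position']+rot(s['ee_rot'])@[0,0,manip.grasp_offset],s['contact_force'],s['moment'])
i=manip.get_image('wrist');pickle.dump((i,s),open('d5.pkl','wb'))
E
```

```text
clock: 11.57
position: [0.5612, 0.0245, 0.0444]
ee_rot: [-0.519, -0.075, 0.85, -0.046]
contact_force: [-2.5, 3.1, 7.5]
width: 0.0426
gripper_force: 41.5
clock: 11.82
position: [0.5611, 0.0246, 0.0443]
ee_rot: [-0.519, -0.075, 0.85, -0.046]
contact_force: [-2.6, 3.3, 8.9]
width: 0.0424
gripper_force: 41.4
[0.57750934 0.02751208 0.05278489] [-2.56723566  3.29831097  8.89964248] [-0.52504595  0.05338027 -0.34503134]
```

```bash
python3 -m pendant '[{"dx":0,"dy":0,"dz":0,"rx":0,"ry":0,"rz":0,"hand":0.043},{"dx":0,"dy":0,"dz":0,"rx":0,"ry":0,"rz":0,"hand":0.0435},{"dx":0,"dy":0,"dz":0,"rx":0,"ry":0,"rz":0,"hand":0.044}]' 20
python3 -m pendant '[{"dx":0,"dy":0,"dz":0,"rx":0,"ry":0,"rz":0,"hand":0.045},{"dx":0,"dy":0,"dz":0,"rx":0,"ry":0,"rz":0,"hand":0.046},{"dx":0,"dy":0,"dz":0,"rx":0,"ry":0,"rz":0,"hand":0.048},{"dx":0,"dy":0,"dz":0,"rx":0,"ry":0,"rz":0,"hand":0.05}]' 20
python3 - <<'E'
from h import *
from rig import manip
s=manip.get_state();print(s['position']+rot(s['ee_rot'])@[0,0,manip.grasp_offset],s['contact_force'],s['moment'])
i=manip.get_image('wrist');j,_=pickle.load(open('d5.pkl','rb'));pickle.dump((i,s),open('d6.pkl','wb'))
a=np.hstack([j['frame'][60:380,150:420],i['frame'][60:380,150:420]])
cv2.imwrite('pics/w6.png',cv2.resize(a,None,fx=1.48,fy=1.48,interpolation=cv2.INTER_CUBIC)[:,:,::-1])
E
```

```text
clock: 12.12
position: [0.561, 0.0245, 0.0442]
ee_rot: [-0.52, -0.075, 0.85, -0.046]
contact_force: [-3.1, 2.6, 8.5]
width: 0.0443
gripper_force: 0.0
clock: 12.45
position: [0.5619, 0.024, 0.041]
ee_rot: [-0.518, -0.076, 0.851, -0.046]
contact_force: [0.6, 0.4, -0.9]
width: 0.0502
gripper_force: 0.0
[0.57824595 0.02693073 0.0496284 ] [ 0.55086162  0.38858186 -0.94610601] [ 0.08809573 -0.4178826  -0.03687998]
```

View pics/w6.png

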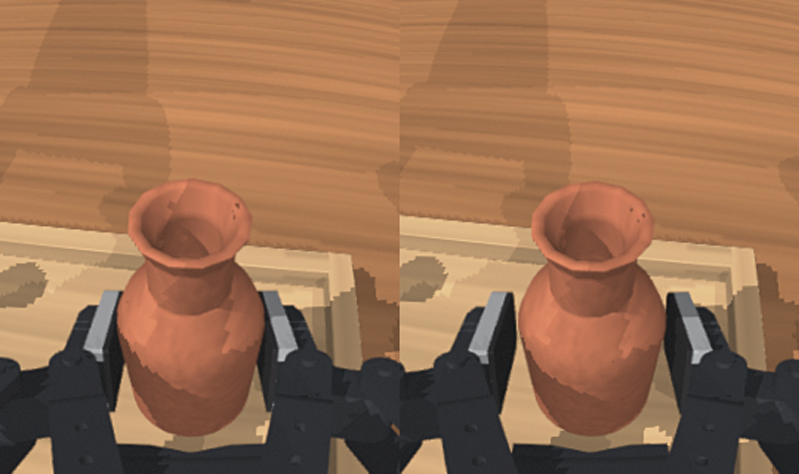

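```bash
python3 -m pendant '[{"dx":0,"dy":0,"dz":0,"rx":0,"ry":0,"rz":0,"hand":0.07},{"dx":0,"dy":0,"dz":0,"rx":0,"ry":0,"rz":0,"hand":0.07},{"dx":0,"dy":0,"dz":-0.005,"rx":0,"ry":0,"rz":0,"hand":0.07},{"dx":0,"dy":0,"dz":-0.015,"rx":0,"ry":0,"rz":0,"hand":0.07},{"dx":0,"dy":0,"dz":-0.02,"rx":0,"ry":0,"rz":0,"hand":0.07},{"dx":0,"dy":0,"dz":-0.02,"rx":0,"ry":0,"rz":0,"hand":0.07},{"dx":0,"dy":0,"dz":-0.02,"rx":0,"ry":0,"rz":0,"hand":0.07},{"dx":0,"dy":0,"dz":-0.02,"rx":0,"ry":0,"rz":0,"hand":0.07}]' 20
python3 - <<'E'
from kin import *
i,s=pickle.load(open('d6.pkl','rb'))
print('mouth w6',atz(i,280.3,212.7,.098,s))
F=tool(190,-63);from rig import manip
s=manip.get_state();g=s['position']
D=tool(190,-20)
a=check([.60,.03,.30],D,10,grasp=False)
b=check([.455,.3143,.15],tool(-15.3,0),30,grasp=False,start=a)
D=tool(180,0);a=check([.56,.1,.30],D,12,grasp=False)
M=tool(80,0);a=check([.50,.25,.25],M,16,grasp=False,start=a)
a=check([.455,.3143,.10],tool(-15.3,0),16,grasp=False,start=a)
a=check([.455,.3143,.004],tool(-15.3,0),4,grasp=False,start=a)
E
```

```text
clock: 13.17
position: [0.65, 0.0399, 0.0883]
ee_rot: [-0.518, -0.075, 0.851, -0.046]
contact_force: [1.0, 0.1, -0.3]
width: 0.0699
gripper_force: 0.0
mouth w6 [0.57490573 0.02584646 0.098     ]
rows 10 D [ 0.2115 -0.0009 -0.0519] [ -0.1 -42.7   0.1]
each {'dx': np.float64(0.0187), 'dy': np.float64(-0.0001), 'dz': np.float64(-0.0121), 'rx': np.float64(-0.01), 'ry': np.float64(-4.27), 'rz': np.float64(0.01)}
  speedfrac 0.47 err 0.0000 q [-0.02  0.49  1.05 -0.07  1.94 -1.78]
rows 30 D [0.0365 0.3052 0.1729] [  26.9   -6.  -152.6]
each {'dx': np.float64(-0.0133), 'dy': np.float64(0.0067), 'dz': np.float64(0.0033), 'rx': np.float64(0.9), 'ry': np.float64(-0.2), 'rz': np.float64(-5.09)}
  speedfrac 0.66 err 0.6711 q [ 0.76  0.21  2.16 -0.97  0.49 -2.7 ]
rows 12 D [ 0.2239  0.0751 -0.0278] [ -5.5 -62.5   9.1]
each {'dx': np.float64(0.0165), 'dy': np.float64(0.0051), 'dz': np.float64(-0.0114), 'rx': np.float64(-0.46), 'ry': np.float64(-5.21), 'rz': np.float64(0.76)}
  speedfrac 0.53 err 0.0000 q [ 0.05  0.24  1.39 -0.    1.51 -1.52]
rows 16 D [0.06 0.15 0.05] [  0.  -0. 100.]
each {'dx': np.float64(0.0107), 'dy': np.float64(0.0042), 'dz': np.float64(0.0031), 'rx': np.float64(-0.0), 'ry': np.float64(-0.0), 'rz': np.float64(6.25)}
  speedfrac 0.72 err 0.0000 q [ 0.34  0.24  1.51 -0.    1.39  0.51]
rows 16 D [ 0.0555 -0.0555  0.15  ] [ 0.   0.  95.3]
each {'dx': np.float64(0.0), 'dy': np.float64(-0.0055), 'dz': np.float64(0.0094), 'rx': np.float64(-0.0), 'ry': np.float64(0.0), 'rz': np.float64(5.96)}
  speedfrac 0.62 err 0.0000 q [0.48 0.35 1.75 0.   1.04 2.32]
rows 4 D [0.    0.    0.096] [-0. -0.  0.]
each {'dx': np.float64(0.0), 'dy': np.float64(0.0), 'dz': np.float64(0.024), 'rx': np.float64(-0.0), 'ry': np.float64(-0.0), 'rz': np.float64(0.0)}
  speedfrac 0.31 err 0.0000 q [ 0.48  0.46  1.86 -0.    0.82  2.32]
```

```bash
python3 -m pendant '[{"dx":0.0165,"dy":0.0051,"dz":-0.0114,"rx":-0.46,"ry":-5.21,"rz":0.76,"hand":0.07},{"dx":0.0165,"dy":0.0051,"dz":-0.0114,"rx":-0.46,"ry":-5.21,"rz":0.76,"hand":0.07},{"dx":0.0165,"dy":0.0051,"dz":-0.0114,"rx":-0.46,"ry":-5.21,"rz":0.76,"hand":0.07},{"dx":0.0165,"dy":0.0051,"dz":-0.0114,"rx":-0.46,"ry":-5.21,"rz":0.76,"hand":0.07},{"dx":0.0165,"dy":0.0051,"dz":-0.0114,"rx":-0.46,"ry":-5.21,"rz":0.76,"hand":0.07},{"dx":0.0165,"dy":0.0051,"dz":-0.0114,"rx":-0.46,"ry":-5.21,"rz":0.76,"hand":0.07},{"dx":0.0165,"dy":0.0051,"dz":-0.0114,"rx":-0.46,"ry":-5.21,"rz":0.76,"hand":0.07},{"dx":0.0165,"dy":0.0051,"dz":-0.0114,"rx":-0.46,"ry":-5.21,"rz":0.76,"hand":0.07},{"dx":0.0165,"dy":0.0051,"dz":-0.0114,"rx":-0.46,"ry":-5.21,"rz":0.76,"hand":0.07},{"dx":0.0165,"dy":0.0051,"dz":-0.0114,"rx":-0.46,"ry":-5.21,"rz":0.76,"hand":0.07},{"dx":0.0165,"dy":0.0051,"dz":-0.0114,"rx":-0.46,"ry":-5.21,"rz":0.76,"hand":0.07},{"dx":0.0165,"dy":0.0051,"dz":-0.0114,"rx":-0.46,"ry":-5.21,"rz":0.76,"hand":0.07}]' 20
python3 -m pendant '[{"dx":0.0107,"dy":0.0042,"dz":0.0031,"rx":0,"ry":0,"rz":6.25,"hand":0.06},{"dx":0.0107,"dy":0.0042,"dz":0.0031,"rx":0,"ry":0,"rz":6.25,"hand":0.06},{"dx":0.0107,"dy":0.0042,"dz":0.0031,"rx":0,"ry":0,"rz":6.25,"hand":0.06},{"dx":0.0107,"dy":0.0042,"dz":0.0031,"rx":0,"ry":0,"rz":6.25,"hand":0.06},{"dx":0.0107,"dy":0.0042,"dz":0.0031,"rx":0,"ry":0,"rz":6.25,"hand":0.06},{"dx":0.0107,"dy":0.0042,"dz":0.0031,"rx":0,"ry":0,"rz":6.25,"hand":0.06},{"dx":0.0107,"dy":0.0042,"dz":0.0031,"rx":0,"ry":0,"rz":6.25,"hand":0.06},{"dx":0.0107,"dy":0.0042,"dz":0.0031,"rx":0,"ry":0,"rz":6.25,"hand":0.06},{"dx":0,"dy":0,"dz":0,"rx":0,"ry":0,"rz":0,"hand":0.06}]' 20
python3 - <<'E'
from kin import *
from rig import manip
s=manip.get_state();w=manip.get_image('wrist');t=manip.get_image('top');c=manip.get_image('scene')
pickle.dump((w,t,c,s),open('d7.pkl','wb'))
b=check([.455,.3143,.13],tool(-15.3,0),24,grasp=False)
# terracotta mask components in each image
for n,i in(('w',w),('t',t),('c',c)):
    h=cv2.cvtColor(i['frame'],cv2.COLOR_RGB2HSV);m=((h[...,0]<11)&(h[...,1]>95)&(h[...,2]>60)).astype(np.uint8)
    k,l,st,ce=cv2.connectedComponentsWithStats(m)
    for r in range(1,k):
        if 60<st[r][4]<6000:
            p=atz(i,*ce[r],.05,s)
            if .45<p[0]<.8 and -.4<p[1]<.12: print(n,st[r],ce[r].round(1),p.round(3))
E
```

```text
clock: 14.17
position: [0.5596, 0.0996, 0.3018]
ee_rot: [0.003, 0.001, 1.0, 0.0]
contact_force: [0.6, -0.1, 0.1]
width: 0.0703
gripper_force: 0.0
clock: 14.92
position: [0.4935, 0.1621, 0.2749]
ee_rot: [-0.001, 0.423, 0.906, -0.0]
contact_force: [-1.2, -0.8, -0.0]
width: 0.0602
gripper_force: 0.0
rows 24 D [0.1437 0.0685 0.1453] [1.000e-01 0.000e+00 1.454e+02]
each {'dx': np.float64(0.0063), 'dy': np.float64(-0.0061), 'dz': np.float64(0.0061), 'rx': np.float64(0.0), 'ry': np.float64(0.0), 'rz': np.float64(6.06)}
  speedfrac 0.68 err 0.0000 q [0.48 0.32 1.71 0.   1.11 2.32]
w [ 244  262   32   57 1469] [259.5 288.9] [0.574 0.024 0.05 ]
w [207 331   9  22 129] [211.2 341.6] [ 0.579 -0.1    0.05 ]
w [ 271  330   46   36 1066] [293.2 348.9] [ 0.682 -0.03   0.05 ]
w [154 372  25  37 479] [166.  388.1] [ 0.585 -0.262  0.05 ]
t [312 113  16  35 415] [319.  128.7] [ 0.692 -0.037  0.05 ]
t [405 159  25  22 394] [417.1 169.4] [ 0.594 -0.271  0.05 ]
t [284 167  19  22 316] [292.9 177.6] [0.571 0.026 0.05 ]
t [349 167  20  21 338] [358.8 176.8] [ 0.574 -0.131  0.05 ]
c [163 168  15  23 266] [170.2 179.2] [ 0.595 -0.271  0.05 ]
c [205 180  14  23 218] [211.  192.3] [ 0.583 -0.13   0.05 ]
c [251 197  14  25 262] [257.  209.6] [0.577 0.027 0.05 ]
c [210 219  20  31 344] [219.2 234.8] [ 0.702 -0.034  0.05 ]
```

```bash
python3 -m pendant '[{"dx":0.0063,"dy":-0.0061,"dz":0.0061,"rx":0,"ry":0,"rz":6.06,"hand":0.05},{"dx":0.0063,"dy":-0.0061,"dz":0.0061,"rx":0,"ry":0,"rz":6.06,"hand":0.05},{"dx":0.0063,"dy":-0.0061,"dz":0.0061,"rx":0,"ry":0,"rz":6.06,"hand":0.05},{"dx":0.0063,"dy":-0.0061,"dz":0.0061,"rx":0,"ry":0,"rz":6.06,"hand":0.05},{"dx":0.0063,"dy":-0.0061,"dz":0.0061,"rx":0,"ry":0,"rz":6.06,"hand":0.05},{"dx":0.0063,"dy":-0.0061,"dz":0.0061,"rx":0,"ry":0,"rz":6.06,"hand":0.05},{"dx":0.0063,"dy":-0.0061,"dz":0.0061,"rx":0,"ry":0,"rz":6.06,"hand":0.05},{"dx":0.0063,"dy":-0.0061,"dz":0.0061,"rx":0,"ry":0,"rz":6.06,"hand":0.05},{"dx":0.0063,"dy":-0.0061,"dz":0.0061,"rx":0,"ry":0,"rz":6.06,"hand":0.05},{"dx":0.0063,"dy":-0.0061,"dz":0.0061,"rx":0,"ry":0,"rz":6.06,"hand":0.05},{"dx":0.0063,"dy":-0.0061,"dz":0.0061,"rx":0,"ry":0,"rz":6.06,"hand":0.05},{"dx":0.0063,"dy":-0.0061,"dz":0.0061,"rx":0,"ry":0,"rz":6.06,"hand":0.05}]' 20
python3 -m pendant '[{"dx":0.0063,"dy":-0.0061,"dz":0.0061,"rx":0,"ry":0,"rz":6.06,"hand":0.05},{"dx":0.0063,"dy":-0.0061,"dz":0.0061,"rx":0,"ry":0,"rz":6.06,"hand":0.05},{"dx":0.0063,"dy":-0.0061,"dz":0.0061,"rx":0,"ry":0,"rz":6.06,"hand":0.05},{"dx":0.0063,"dy":-0.0061,"dz":0.0061,"rx":0,"ry":0,"rz":6.06,"hand":0.05},{"dx":0.0063,"dy":-0.0061,"dz":0.0061,"rx":0,"ry":0,"rz":6.06,"hand":0.05},{"dx":0.0063,"dy":-0.0061,"dz":0.0061,"rx":0,"ry":0,"rz":6.06,"hand":0.05},{"dx":0.0063,"dy":-0.0061,"dz":0.0061,"rx":0,"ry":0,"rz":6.06,"hand":0.05},{"dx":0.0063,"dy":-0.0061,"dz":0.0061,"rx":0,"ry":0,"rz":6.06,"hand":0.05},{"dx":0.0063,"dy":-0.0061,"dz":0.0061,"rx":0,"ry":0,"rz":6.06,"hand":0.05},{"dx":0.0063,"dy":-0.0061,"dz":0.0061,"rx":0,"ry":0,"rz":6.06,"hand":0.05},{"dx":0.0063,"dy":-0.0061,"dz":0.0061,"rx":0,"ry":0,"rz":6.06,"hand":0.05},{"dx":0,"dy":0,"dz":0,"rx":0,"ry":0,"rz":0,"hand":0.05}]' 20
python3 -m pendant '[{"dx":0,"dy":0,"dz":0,"rx":0,"ry":0,"rz":0,"hand":0.05},{"dx":0,"dy":0,"dz":0,"rx":0,"ry":0,"rz":0,"hand":0.05}]' 20
python3 - <<'E'
from kin import *
from rig import manip
s=manip.get_state();w=manip.get_image('wrist');pickle.dump((w,s),open('d8.pkl','wb'))
check([.455,.3143,.05],tool(-15.3,0),4,grasp=False)
f=w['frame'];h=cv2.cvtColor(f,cv2.COLOR_RGB2HSV)
# ring: light, unsaturated pixels; handle: dark
for n,m in(('light',(h[...,1]<60)&(h[...,2]>110)),('dark',(h[...,2]<60)&(h[...,1]<140))):
    k,l,st,ce=cv2.connectedComponentsWithStats(m.astype(np.uint8))
    for r in range(1,k):
        if st[r][4]>150: print(n,st[r],ce[r].round(1),atz(w,*ce[r],.01,s).round(4))
E
```

```text
clock: 16.07
position: [0.4192, 0.2227, 0.2019]
ee_rot: [0.0, 0.879, 0.477, 0.0]
contact_force: [-1.3, -0.5, -0.1]
width: 0.05
gripper_force: 0.0
clock: 17.07
position: [0.45, 0.3095, 0.1338]
ee_rot: [0.0, 0.997, -0.082, -0.0]
contact_force: [0.3, 0.5, -1.2]
width: 0.0501
gripper_force: 0.0
clock: 17.23
position: [0.4484, 0.3087, 0.1349]
ee_rot: [0.0, 0.997, -0.081, -0.0]
contact_force: [0.7, -0.2, -0.1]
width: 0.0498
gripper_force: 0.0
rows 4 D [ 0.0057 -0.0066  0.0851] [0. 0. 6.]
each {'dx': np.float64(0.0014), 'dy': np.float64(-0.0017), 'dz': np.float64(0.0213), 'rx': np.float64(0.01), 'ry': np.float64(0.0), 'rz': np.float64(1.5)}
  speedfrac 0.26 err 0.0000 q [0.48 0.4  1.81 0.   0.93 2.32]
light [ 382    0   64   32 1066] [406.3  15.5] [0.5921 0.1734 0.01  ]
light [ 241   68   71   73 3979] [276.1 103.2] [0.5282 0.296  0.01  ]
light [ 399  105   54   60 1332] [416.4 129. ] [0.4915 0.1784 0.01  ]
light [   0  231   24  103 1648] [  8.9 289. ] [0.385  0.6804 0.01  ]
light [196 257  26  49 536] [208.7 280.1] [0.3773 0.3875 0.01  ]
light [336 257  26  49 531] [347.9 280. ] [0.3553 0.2538 0.01  ]
light [ 255  343   69   23 1050] [287.5 353.9] [0.2685 0.3263 0.01  ]
light [ 17 352  50  17 441] [ 39.7 360.8] [0.2572 0.7035 0.01  ]
light [502 368  38  40 828] [524.1 382.9] [ 0.0619 -0.0523  0.01  ]
light [  0 381  36  22 395] [ 15.9 392.2] [0.1587 0.8536 0.01  ]
dark [409   0  47  18 317] [426.9   9.3] [0.598 0.152 0.01 ]
dark [ 423  110   58   59 2712] [451.5 138.5] [0.4796 0.1428 0.01  ]
dark [ 253  139   28  105 1797] [265.7 190.8] [0.4565 0.3169 0.01  ]
dark [   33   258   491   162 36815] [278.7 365.2] [0.2514 0.339  0.01  ]
```

```bash
python3 - <<'E'
from kin import *
check([.456,.3155,.045],tool(-15.8,0),5,grasp=False)
E
```

```text
rows 5 D [ 0.0065 -0.008   0.0901] [0.  0.  6.5]
each {'dx': np.float64(0.0012), 'dy': np.float64(-0.0016), 'dz': np.float64(0.018), 'rx': np.float64(0.0), 'ry': np.float64(0.0), 'rz': np.float64(1.3)}
  speedfrac 0.22 err 0.0000 q [0.48 0.41 1.81 0.   0.92 2.33]
```

```bash
python3 -m pendant '[{"dx":0.0012,"dy":-0.0016,"dz":0.018,"rx":0,"ry":0,"rz":1.3,"hand":0.045},{"dx":0.0012,"dy":-0.0016,"dz":0.018,"rx":0,"ry":0,"rz":1.3,"hand":0.045},{"dx":0.0012,"dy":-0.0016,"dz":0.018,"rx":0,"ry":0,"rz":1.3,"hand":0.045},{"dx":0.0012,"dy":-0.0016,"dz":0.018,"rx":0,"ry":0,"rz":1.3,"hand":0.045},{"dx":0.0012,"dy":-0.0016,"dz":0.018,"rx":0,"ry":0,"rz":1.3,"hand":0.045},{"dx":0,"dy":0,"dz":0,"rx":0,"ry":0,"rz":0,"hand":0.045},{"dx":0,"dy":0,"dz":0,"rx":0,"ry":0,"rz":0,"hand":0.045}]' 20
python3 - <<'E'
from kin import *
check([.456,.3155,.005],tool(-15.8,0),5,grasp=False)
from rig import manip
s=manip.get_state();w=manip.get_image('wrist');pickle.dump((w,s),open('d9.pkl','wb'))
f=w['frame'];h=cv2.cvtColor(f,cv2.COLOR_RGB2HSV)
m=((h[...,2]<60)&(h[...,1]<140)).astype(np.uint8);k,l,st,ce=cv2.connectedComponentsWithStats(m)
for r in range(1,k):
    if st[r][4]>400:print(st[r],ce[r].round(1))
for v in range(60,260,25):
    for z,tag in((.012,'h'),):
        u=np.where(m[v,225:330])[0]+225
        if len(u): print(v,u.min(),u.max(),(R.from_matrix(rot(s['ee_rot'])).inv().apply(atz(w,(u.min()+u.max())/2,v,z,s)-s['position'])).round(4))
E
```

```text
clock: 17.87
position: [0.4552, 0.3153, 0.0445]
ee_rot: [0.001, 0.99, -0.138, -0.001]
contact_force: [-0.9, 0.0, -0.0]
width: 0.0451
gripper_force: 0.0
rows 5 D [ 0.0008 -0.0005  0.0395] [ 0.1  0.1 -0. ]
each {'dx': np.float64(0.0001), 'dy': np.float64(-0.0001), 'dz': np.float64(0.0079), 'rx': np.float64(0.02), 'ry': np.float64(0.02), 'rz': np.float64(-0.0)}
  speedfrac 0.10 err 0.0000 q [ 0.48  0.46  1.85 -0.    0.82  2.33]
[ 497  101   63   89 4804] [530.5 144. ]
[ 260  166   27  143 3540] [273. 236.]
[   37   257   484   163 36331] [279.6 365.1]
185 260 286 [ 0.036  -0.0018  0.0325]
210 260 285 [ 0.0212 -0.0022  0.0325]
235 261 285 [ 0.0057 -0.002   0.0325]
```

```bash
python3 -m pendant '[{"dx":0.0002,"dy":-0.0004,"dz":0.008,"rx":0,"ry":0,"rz":0,"hand":0.045},{"dx":0.0002,"dy":-0.0004,"dz":0.008,"rx":0,"ry":0,"rz":0,"hand":0.045},{"dx":0.0002,"dy":-0.0004,"dz":0.008,"rx":0,"ry":0,"rz":0,"hand":0.045},{"dx":0.0002,"dy":-0.0004,"dz":0.008,"rx":0,"ry":0,"rz":0,"hand":0.045},{"dx":0,"dy":-0.0004,"dz":0.007,"rx":0,"ry":0,"rz":0,"hand":0.045},{"dx":0,"dy":0,"dz":0,"rx":0,"ry":0,"rz":0,"hand":0.045}]' 20
python3 -m pendant '[{"dx":0,"dy":0,"dz":0,"rx":0,"ry":0,"rz":0,"hand":0.025},{"dx":0,"dy":0,"dz":0,"rx":0,"ry":0,"rz":0,"hand":0.02},{"dx":0,"dy":0,"dz":0,"rx":0,"ry":0,"rz":0,"hand":0.005},{"dx":0,"dy":0,"dz":0,"rx":0,"ry":0,"rz":0,"hand":0.005},{"dx":0,"dy":0,"dz":0,"rx":0,"ry":0,"rz":0,"hand":0.005},{"dx":0,"dy":0,"dz":0,"rx":0,"ry":0,"rz":0,"hand":0.005},{"dx":0,"dy":0,"dz":0,"rx":0,"ry":0,"rz":0,"hand":0.005}]' 70
```

```text
clock: 18.42
position: [0.456, 0.317, 0.0039]
ee_rot: [0.001, 0.99, -0.138, -0.002]
contact_force: [-0.7, -0.2, -0.2]
width: 0.0448
gripper_force: 0.0
clock: 19.0
position: [0.4574, 0.3177, 0.0061]
ee_rot: [-0.0, 0.99, -0.138, 0.0]
contact_force: [-0.5, -0.1, 2.9]
width: 0.0131
gripper_force: 68.8
```

```bash
python3 -m pendant '[{"dx":0,"dy":0,"dz":-0.004,"rx":0,"ry":0,"rz":0,"hand":0.005},{"dx":0,"dy":0,"dz":-0.01,"rx":0,"ry":0,"rz":0,"hand":0.005},{"dx":0,"dy":0,"dz":-0.025,"rx":0,"ry":0,"rz":0,"hand":0.005},{"dx":0,"dy":0,"dz":-0.03,"rx":0,"ry":0,"rz":0,"hand":0.005},{"dx":0,"dy":0,"dz":-0.03,"rx":0,"ry":0,"rz":0,"hand":0.005},{"dx":0,"dy":0,"dz":-0.03,"rx":0,"ry":0,"rz":0,"hand":0.005},{"dx":0,"dy":0,"dz":-0.03,"rx":0,"ry":0,"rz":0,"hand":0.005},{"dx":0,"dy":0,"dz":-0.015,"rx":0,"ry":0,"rz":0,"hand":0.005},{"dx":0,"dy":0,"dz":0,"rx":0,"ry":0,"rz":0,"hand":0.005}]' 70
python3 - <<'E'
from kin import *
from rig import manip
s=manip.get_state();w=manip.get_image('wrist');t=manip.get_image('top');c=manip.get_image('scene');pickle.dump((w,t,c,s),open('d10.pkl','wb'))
print(s['position'],s['width'])
def rings(i):
    h=cv2.cvtColor(i['frame'],cv2.COLOR_RGB2HSV);m=((h[...,1]<60)&(h[...,2]>110)).astype(np.uint8)
    k,l,st,ce=cv2.connectedComponentsWithStats(m)
    return [(st[r],ce[r].round(1)) for r in range(1,k) if st[r][4]>250 and .6<st[r][2]/st[r][3]<1.6]
for n,i in(('w',w),('t',t),('c',c)):
    for a in rings(i): print(n,*a)
# predicted lens projection if held level with underside ~5mm above/below tips
T=H(rot(s['ee_rot']),s['position']);l=T@[.074,0,-.006,1]
for n,i in(('t',t),('c',c)):
    d=rot(i['attitude']).T@(l[:3]-i['position']);print(n,'pred',i['cx']-i['fx']*d[0]/d[2],i['cy']+i['fy']*d[1]/d[2])
E
```

```text
clock: 19.75
position: [0.4594, 0.3187, 0.1846]
ee_rot: [-0.003, 0.99, -0.138, 0.004]
contact_force: [1.0, -0.1, -0.3]
width: 0.0132
gripper_force: 68.6
[0.4593718  0.31874209 0.18459895] 0.01322559683809331
w [361   0  54  37 849] [378.4  20.9]
w [ 212   53  134  138 5505] [278.6 121.1]
w [387  99  44  50 868] [401.6 119.7]
w [ 483  330   72   65 2500] [521.  356.7]
w [ 37 354  23  33 370] [ 48.8 370.3]
w [ 515  372   45   48 1252] [540.9 395.9]
t [153  84  34  31 841] [169.3  99.1]
t [371 121  21  25 259] [382.7 134.2]
t [   0  123  113   97 6155] [ 49.6 174.9]
t [524 126  33  36 657] [539.3 142.9]
t [148 168  29  29 644] [162.1 182. ]
t [   0  216   55   80 2160] [ 31.1 253.7]
t [   11   256   170   164 18124] [102.6 349.8]
t [530 280  30  32 288] [544.7 295.7]
t [502 306  31  32 309] [517.  321.7]
c [530   0  30  31 533] [546.4  15.9]
c [302  49  30  28 394] [310.9  64.9]
c [293  81  53  36 832] [312.9 102.5]
c [366 119  25  37 465] [376.6 139. ]
c [468 169  61  58 568] [495.  203.2]
c [ 446  226   66   59 1736] [473.4 261.1]
c [310 303  31  30 722] [325.  317.4]
t pred 160.26781974989882 179.79007949881407
c pred 353.28816543396965 205.78619271280357
```

```bash
cat > lens.py <<'E'
from kin import *
def ring(i,u0,v0,r,s):
    """outer circle of light ring near (u0,v0): hull of light pixels, ellipse fit"""
    h=cv2.cvtColor(i['frame'],cv2.COLOR_RGB2HSV);m=((h[...,1]<70)&(h[...,2]>105)).astype(np.uint8)
    yy,xx=np.mgrid[:m.shape[0],:m.shape[1]];m[(xx-u0)**2+(yy-v0)**2>r*r]=0
    k,l,st,ce=cv2.connectedComponentsWithStats(m)
    b=1+np.argmax(st[1:,4]);c=cv2.findContours((l==b).astype(np.uint8),cv2.RETR_EXTERNAL,cv2.CHAIN_APPROX_NONE)[0][0]
    return cv2.fitEllipseAMS(cv2.convexHull(c)),st[b]
def circ3d(p,axis_z,n,i,s,rad=.0295):
    pass
def proj(i,p,s=None):
    if 'mount' in i:
        q=np.linalg.inv(H(rot(s['ee_rot']),s['position'])@i['mount'])@np.r_[p,1]
        x,y,z=q[0],-q[1],-q[2];r=np.hypot(x,y);t=np.arctan2(r,z);return np.array([i['cx']+i['fx']*t*x/r,i['cy']+i['fy']*t*y/r])
    d=rot(i['attitude']).T@(np.array(p)-i['position']);return np.array([i['cx']-i['fx']*d[0]/d[2],i['cy']+i['fy']*d[1]/d[2]])
E
python3 - <<'E'
from lens import *
w,t,c,s=pickle.load(open('d10.pkl','rb'))
T=H(rot(s['ee_rot']),s['position'])
print('w',ring(w,278,121,80,s));print('t',ring(t,162,182,22,s));
for x in(.071,.075):
  for z in(-.006,.004,.014):
    l=(T@[x,0,z,1])[:3];print(x,z,'w',proj(w,l,s).round(1),'t',proj(t,l).round(1),'c',proj(c,l).round(1))
# level circle outer extents in wrist
for x in(.073,):
  for z in(-.004,.002,.008):
    E=np.array([proj(w,(T@[x+.0295*np.cos(a),.0295*np.sin(a),z,1])[:3],s) for a in np.linspace(0,6.28,100)]);print(z,E.min(0).round(1),E.max(0).round(1))
p=proj(c,(T@[.073,0,.002,1])[:3]).astype(int);f=c['frame'][p[1]-30:p[1]+31,p[0]-40:p[0]+41]
h=cv2.cvtColor(f,cv2.COLOR_RGB2HSV)
for r in range(0,61,3): print(''.join('#' if (h[r,k,1]<50 and h[r,k,2]>120) else ('o' if h[r,k,2]<50 else '.') for k in range(0,81)))
E
```

```text
w (((278.4552917480469, 119.44937896728516), (132.8323516845703, 134.9945068359375), 0.7297109365463257), array([  212,    53,   134,   138, 11997], dtype=int32))
t (((162.15167236328125, 182.0511474609375), (27.986913681030273, 29.071340560913086), 51.59968948364258), array([148, 168,  29,  29, 652], dtype=int32))
0.071 -0.006 w [275.7 127.4] t [159.8 181.2] c [354.  205.1]
0.071 0.004 w [275.8 125.7] t [161.1 182.2] c [353.5 207.1]
0.071 0.014 w [276.  124.3] t [162.4 183.2] c [353. 209.]
0.075 -0.006 w [275.7 118. ] t [160.4 179.3] c [353.1 206. ]
0.075 0.004 w [275.8 116.9] t [161.7 180.4] c [352.6 208. ]
0.075 0.014 w [275.9 116. ] t [163.  181.4] c [352.1 210. ]
-0.004 [207.3  53.9] [344.3 189.2]
0.002 [210.1  55.9] [341.7 185.8]
0.008 [212.7  57.7] [339.2 182.6]
...............................................oooooooooo..oooooooooooooooo....##
..................................................ooooooo...ooooooo...##..oo....o
......................................................oo....oooooooo..ooo...oo...
.....................................................ooooooooooooooooooooo
[... 701 characters left out ...]
........####................................
#####..............................###########...................................
##...............................................................................
.................................................................................
.................................................................................
.................................................................................
.................................................................................
.................................................................................
.................................................................................
```

```bash
python3 - <<'E'
from kin import *
Rm=tool(-15.8,0);m=np.array([.575,.026,0]);tcp=m-Rm@[.0735,.0013,0]+[0,0,.1285];print(tcp)
a=check(tcp+[0,.09,.06],Rm,10,grasp=False);a=check(tcp,Rm,6,grasp=False,start=a)
E
```

```text
[0.50463094 0.04726348 0.1285    ]
rows 10 D [ 0.0958  0.1596 -0.0096] [ 0.1  0.1 -0.1]
each {'dx': np.float64(0.0096), 'dy': np.float64(0.016), 'dz': np.float64(-0.001), 'rx': np.float64(0.01), 'ry': np.float64(0.01), 'rz': np.float64(-0.01)}
  speedfrac 0.24 err 0.0000 q [0.13 0.23 1.68 0.   1.23 1.98]
rows 6 D [0.0245 0.0866 0.06  ] [ 0. -0. -0.]
each {'dx': np.float64(0.0041), 'dy': np.float64(0.0144), 'dz': np.float64(0.01), 'rx': np.float64(0.0), 'ry': np.float64(0.0), 'rz': np.float64(0.0)}
  speedfrac 0.20 err 0.0000 q [-0.04  0.26  1.81 -0.    1.08  1.8 ]
```

```bash
python3 -m pendant '[{"dx":0.0096,"dy":0.016,"dz":-0.001,"rx":0,"ry":0,"rz":0,"hand":0.005},{"dx":0.0096,"dy":0.016,"dz":-0.001,"rx":0,"ry":0,"rz":0,"hand":0.005},{"dx":0.0096,"dy":0.016,"dz":-0.001,"rx":0,"ry":0,"rz":0,"hand":0.005},{"dx":0.0096,"dy":0.016,"dz":-0.001,"rx":0,"ry":0,"rz":0,"hand":0.005},{"dx":0.0096,"dy":0.016,"dz":-0.001,"rx":0,"ry":0,"rz":0,"hand":0.005},{"dx":0.0096,"dy":0.016,"dz":-0.001,"rx":0,"ry":0,"rz":0,"hand":0.005},{"dx":0.0096,"dy":0.016,"dz":-0.001,"rx":0,"ry":0,"rz":0,"hand":0.005},{"dx":0.0096,"dy":0.016,"dz":-0.001,"rx":0,"ry":0,"rz":0,"hand":0.005},{"dx":0.0096,"dy":0.016,"dz":-0.001,"rx":0,"ry":0,"rz":0,"hand":0.005},{"dx":0.0096,"dy":0.016,"dz":-0.001,"rx":0,"ry":0,"rz":0,"hand":0.005},{"dx":0,"dy":0,"dz":0,"rx":0,"ry":0,"rz":0,"hand":0.005},{"dx":0,"dy":0,"dz":0,"rx":0,"ry":0,"rz":0,"hand":0.005}]' 70
python3 - <<'E'
from lens import *
from rig import manip
# average noisy pose over several control periods (camera calls advance 0.05 s)
S=[];I=[]
for _ in range(5):
    S.append(manip.get_state());I.append(manip.get_image('wrist'))
s=dict(S[-1]);s['position']=np.mean([x['position'] for x in S],0);print(np.std([x['position'] for x in S],0),s['position'],S[-1]['ee_rot'])
i=I[-1];pickle.dump((i,s),open('d11.pkl','wb'))
print('ring',ring(i,278,121,80,s)[0])
p=proj(i,[.575,.026,.098],s);print('rim pred px',p)
u,v=p.astype(int);f=i['frame'][v-45:v+60,u-50:u+50];h=cv2.cvtColor(f,cv2.COLOR_RGB2HSV)
for r in range(0,105,3): print(''.join('#' if (h[r,k,0]<11 and h[r,k,1]>95) else '.' for k in range(0,100)), v-45+r)
print('u0',u-50)
E
```

```text
clock: 20.9
position: [0.5047, 0.1367, 0.1878]
ee_rot: [0.0, 0.99, -0.139, -0.002]
contact_force: [-0.6, -0.9, -0.3]
width: 0.0133
gripper_force: 68.6
[0.0001231  0.00051818 0.00040369] [0.50472994 0.13760318 0.18839672] [ 7.71653724e-05  9.90440107e-01 -1.37939442e-01 -1.04797173e-03]
ring ((277.38775634765625, 118.35802459716797), (132.58078002929688, 138.77537536621094), 135.1864471435547)
rim pred px [396.68669085  84.68767868]
.................................................................................................... 39
.................................................................................................... 42
.................................................................................................... 45
.................................................................................................... 48
.................................................................................................... 51
.................................................................................................... 54
........................................
[... 2296 characters left out ...]
........................................................... 123
.................................................................................................... 126
.................................................................................................... 129
.................................................................................................... 132
.................................................................................................... 135
.................................................................................................... 138
.................................................................................................... 141
u0 346
```

```bash
python3 - <<'E'
from lens import *
i,s=pickle.load(open('d11.pkl','rb'))
h=cv2.cvtColor(i['frame'],cv2.COLOR_RGB2HSV);m=((h[...,0]<11)&(h[...,1]>95)).astype(np.uint8);m[:,:346]=0;m[:,440:]=0;m[:55]=0;m[125:]=0
k,l,st,ce=cv2.connectedComponentsWithStats(m);b=1+np.argmax(st[1:,4]);print(st[b],ce[b])
m=(l==b).astype(np.uint8)
def sil(x,y):
    I=np.zeros_like(m);P=[]
    prof=[(.008,.022),(.058,.022),(.074,.0115),(.094,.015),(.098,.015)]
    a=np.linspace(0,2*np.pi,40)
    for (z0,r0),(z1,r1) in zip(prof,prof[1:]):
        P=np.array([proj(i,[x+r*np.cos(t),y+r*np.sin(t),z],s) for z,r in((z0,r0),(z1,r1)) for t in a],np.float32)
        cv2.fillConvexPoly(I,cv2.convexHull(np.round(P*16).astype(np.int32)),1,shift=4)
    return I
best=max(((lambda S:((S&m).sum()/(S|m).sum()))(sil(x,y)),x,y) for x in np.arange(.566,.586,.001) for y in np.arange(.016,.036,.001))
print(best)
E
```

```text
[ 347   64   69   49 2618] [380.72421696  87.88006112]
(np.float64(0.9087122526900382), np.float64(0.574), np.float64(0.02600000000000001))
```

```bash
python3 - <<'E'
from kin import *
Rm=tool(-15.8,0);m=np.array([.5743,.026,0]);tcp=m-Rm@[.0735,.0013,0]+[0,0,.1285]
a=check(tcp+[0,0,.03],Rm,7,grasp=False);a=check(tcp,Rm,3,grasp=False,start=a)
E
```

```text
rows 7 D [0.0237 0.0877 0.0307] [ 0.   0.1 -0. ]
each {'dx': np.float64(0.0034), 'dy': np.float64(0.0125), 'dz': np.float64(0.0044), 'rx': np.float64(0.0), 'ry': np.float64(0.01), 'rz': np.float64(-0.01)}
  speedfrac 0.17 err 0.0000 q [-0.04  0.23  1.76 -0.    1.15  1.8 ]
rows 3 D [-0.    0.    0.03] [-0. -0. -0.]
each {'dx': np.float64(-0.0), 'dy': np.float64(0.0), 'dz': np.float64(0.01), 'rx': np.float64(0.0), 'ry': np.float64(0.0), 'rz': np.float64(-0.0)}
  speedfrac 0.13 err 0.0000 q [-0.04  0.26  1.81 -0.    1.08  1.8 ]
```

```bash
python3 -m pendant '[{"dx":0.0034,"dy":0.0125,"dz":0.0044,"rx":0,"ry":0,"rz":0,"hand":0.005},{"dx":0.0034,"dy":0.0125,"dz":0.0044,"rx":0,"ry":0,"rz":0,"hand":0.005},{"dx":0.0034,"dy":0.0125,"dz":0.0044,"rx":0,"ry":0,"rz":0,"hand":0.005},{"dx":0.0034,"dy":0.0125,"dz":0.0044,"rx":0,"ry":0,"rz":0,"hand":0.005},{"dx":0.0034,"dy":0.0125,"dz":0.0044,"rx":0,"ry":0,"rz":0,"hand":0.005},{"dx":0.0034,"dy":0.0125,"dz":0.0044,"rx":0,"ry":0,"rz":0,"hand":0.005},{"dx":0.0034,"dy":0.0125,"dz":0.0044,"rx":0,"ry":0,"rz":0,"hand":0.005},{"dx":0,"dy":0,"dz":0.01,"rx":0,"ry":0,"rz":0,"hand":0.005},{"dx":0,"dy":0,"dz":0.01,"rx":0,"ry":0,"rz":0,"hand":0.005},{"dx":0,"dy":0,"dz":0.01,"rx":0,"ry":0,"rz":0,"hand":0.005},{"dx":0,"dy":0,"dz":0,"rx":0,"ry":0,"rz":0,"hand":0.005},{"dx":0,"dy":0,"dz":0,"rx":0,"ry":0,"rz":0,"hand":0.005}]' 70
cat > fin.py <<'E'
from lens import *
from rig import manip
S=[]
for _ in range(5):
    S.append(manip.get_state());i=manip.get_image('wrist')
c=manip.get_image('scene');t=manip.get_image('top')
s=dict(S[-1]);s['position']=np.mean([x['position'] for x in S],0);q=np.mean([x['ee_rot'] for x in S],0);s['ee_rot']=q/np.linalg.norm(q);print(s['position'],s['ee_rot'],s['contact_force'])
pickle.dump((i,t,c,s),open('d12.pkl','wb'))
print('ring',ring(i,278,121,80,s))
T=H(rot(s['ee_rot']),s['position']);L=(T@[.0735,.0013,.005,1])[:3];print('lens',L)
h=cv2.cvtColor(i['frame'],cv2.COLOR_RGB2HSV)
for r in range(50,192,4): print(''.join('#' if (h[r,k,0]<11 and h[r,k,1]>95) else ('o' if h[r,k,1]<70 and h[r,k,2]>105 else '.') for k in range(205,355,2)),r)
# side view: ring & vase in the scene camera
p=proj(c,L).astype(int);print(p,proj(c,[.5743,.026,.098]));h=cv2.cvtColor(c['frame'],cv2.COLOR_RGB2HSV)
for r in range(p[1]-14,p[1]+40,2): print(''.join('#' if (h[r,k,0]<11 and h[r,k,1]>95) else ('o' if h[r,k,1]<60 and h[r,k,2]>110 else '.') for k in range(p[0]-30,p[0]+31)),r)
E
python3 fin.py
```

```text
clock: 22.15
position: [0.5037, 0.0473, 0.1279]
ee_rot: [0.0, 0.99, -0.138, -0.001]
contact_force: [0.0, -0.1, -0.9]
width: 0.0131
gripper_force: 68.7
[0.50455445 0.04715136 0.12878643] [ 4.72008242e-05  9.90436422e-01 -1.37969604e-01 -2.83550053e-04] [-0.12622648  1.14664874 -0.66972573]
ring (((278.4539794921875, 119.47087860107422), (132.80535888671875, 135.24209594726562), 3.510598659515381), array([  212,    53,   134,   138, 13118], dtype=int32))
lens [0.57489803 0.02581321 0.12374633]
........................................................................... 50
.............................oooooooooooooooo.............................. 54
.......................oooooooooooooooooooooooooooo........................ 58
....................ooooooooooooooooooooooooooooooooooo.................... 62
.................ooooooooooooooooooooooooooooooooooooooooo................. 66
...............ooooooooooooooooooooooooooooooooooooooooooooo............... 70
............oooooooooooooooooooooooooooooooooooooooooooooooooo............. 74
...........ooooooooooooooooooooooooooooooooooooooo
[... 3383 characters left out ...]
#############....................... 213
.........................#############....................... 215
..........................############....................... 217
###........................##########........................ 219
####...........................##............................ 221
##........................................................... 223
#............................................................ 225
............................................................. 227
............................................................. 229
#............................................................ 231
#............................................................ 233
```

```bash
python3 - <<'E'
from lens import *
i,t,c,s=pickle.load(open('d12.pkl','rb'))
T=H(rot(s['ee_rot']),s['position'])
print('expected if centred',proj(i,(T@[.0735,.0013,.0305,1])[:3],s), 'ring mid',proj(i,(T@[.0735,.0013,0,1])[:3],s))
f=cv2.GaussianBlur(i['frame'],(3,3),0).astype(float);d=f[...,0]-f[...,2]
for r in range(70,176,4): print(' '.join('%2d'%max(0,d[r,k]/2) for k in range(224,336,4)),r)
E
```

```text
expected if centred [278.57587544 117.52476699] ring mid [278.74329454 120.71683039]
44 43 37  0  0  0  0  0  2 19 21 20 20 20 20 21 22 21 20  5  0  0  0  0  0 27 43 43 70
43 38  0  0  0  0  0 20 20 20 21 20 21 21 21 21 21 21 21 21 21  2  0  0  0  0 23 43 74
42  0  0  0  0  3 21 21 21 21 21 22 21 21 21 21 21 21 21 21 21 21 12  0  0  0  0 35 78
 4  0  0  0 10 21 21 21 21 21 22 21 21 21 21 22 21 21 21 21 21 20 21 19  0  0  0  0 82
 0  0  0  1 20 20 22 21 21 21 22 26 29 31 31 31 30 26 21 20 21 21 21 21 13  0  0  0 86
 0  0  0 21 20 20 21 20 20 24 30 32 32 33 33 33 33 33 32 24 21 21 21 21 21  3  0  0 90
 0  0 16 20 21 21 20 20 22 28 31 32 32 33 33 33 33 32 33 31 25 21 21 21 21 21  0  0 94
 0  0 20 20 20 21 20 21 27 30 32 32 30 23 22 25 28 32 32 31 29 22 21 20 20 21  5  0 98
 0 11 21 20 21 20 21 22 26 26 30 20 15 12 12 11 12 21 30 32 31 27 20 20 20 20 19  0 102
 0 21 20 20 20 20 19 23 25 20 15 17 14 14 16 13 12 14 18 31 31 29 22 20 20 20 20  0 106
 0 20 20 21 20 20 17 22 23 15 17 16 18 19 18 17 17 13 14 27 32 30 23 19 20 20 20  1 110
 0 21 21 20 20 17 18 21 22 14 17 16 18 19 18 18 19 13 1
[... 652 characters left out ...]
 0  0 19 19 18 19 18 17 17 15 13 13 16 16 15 14 14 21 22 21 21 21 21 21 10  0  0 146
 0  0  0 10 19 19 18 17 17 17 17 17 17 14 16 21 22 21 21 21 21 21 21 21 20  0  0  0 150
 0  0  0  0 13 17 17 17 17 17 17 18 18 21 21 21 21 21 21 21 21 21 21 22  0  0  0  0 154
13  0  0  0  0 11 17 17 18 19 19 19 20 21 21 21 21 21 21 21 21 21 20  0  0  0  0 21 158
23 17  0  0  0  0  5 19 19 19 18 15  0  0  0  0  9 21 21 21 22 15  0  0  0  0 10 44 162
31 23 10  0  0  0  0  0 10 19 21 16  0  0  0  0  7 21 22 19  0  0  0  0  0  8 44 43 166
33 21 31 20  0  0  0  0  0  0  1  9  0  0  0  0  2  4  0  0  0  0  0  0 19 37 28 29 170
32 27 29 31 33  2  0  0  0  0  0  0  0  0  0  0  0  0  0  0  0  0  0 18 30 38 42 42 174
```

```bash
python3 -m pendant '[{"dx":0,"dy":0,"dz":0,"rx":0,"ry":0,"rz":0,"hand":0.005},{"dx":0,"dy":0,"dz":0,"rx":0,"ry":0,"rz":0,"hand":0.005},{"dx":0,"dy":0,"dz":0,"rx":0,"ry":0,"rz":0,"hand":0.005}]' 70; python3 -c "
from rig import manip
print(manip.sign_off())"
```

```text
clock: 22.75
position: [0.5045, 0.0467, 0.129]
ee_rot: [0.0, 0.99, -0.138, -0.0]
contact_force: [-0.5, 0.1, -0.6]
width: 0.0131
gripper_force: 68.7
the job is handed in; nothing more can be done
None
```

I stood the fallen vase back up in the near lane and let go of it. I then handed the job in at about 23 s, holding the smallest magnifier level over its mouth, about 25 mm above the rim and centred to roughly 1 mm by my own camera measurements; the sign-off returned no verdict.

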